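# Put the stoneware spoons away and slide their rack onto its mat

### The arm

A 6-joint arm with a two-finger parallel gripper is mounted at the origin on the work surface. World frame = base frame: x ahead of the robot, y to its left, z up, the work surface at z = 0. Lengths are in m, angles in rad, forces in N, time in s.
With the tool pointing down it reaches from about 0.35 to 0.775 m from the base axis. Payload 7.3 kg.
Tool frame: the origin (TCP) lies at the very end of the fingers, on their centre line; the grasp point (between the pads) lies 19 mm behind it; z points along the fingers, y is the line along which they close (so a half turn about z gives the same grasp; the last joint's range is limited). The gripper opens to 92 mm and grips with 3 to 60 N. Pads are 19 mm wide; open, the fingers measure 130 mm over their backs; the gripper's body (75 mm by 190 mm) begins 47 mm behind the grasp point.
Start: joints at [-1.391, 0.342, 1.524, -0, 1.275, -0.146], TCP at [0.168, -0.497, 0.227] pointing down, gripper open.
Joint ranges: [-2.53, 2.53], [-0.77, 2.02], [0.04, 2.7], [-1, 4.14], [0.28, 2.66], [-3.11, 3.11]. Speed limits (rad/s): [2.57, 2.57, 3.14, 3.14, 3.14, 3.14].

### API

Orientations are given as [roll, pitch, yaw] about the fixed x, y, z axes, in that order (R = Rz(yaw) Ry(pitch) Rx(roll)).
In Python, from cell import telemetry, eyes, job gives the robot as it stands.
- The arm moves only by the tool apply_moves, never from a script. Its arguments are lists of equal length, an entry for each row: "delta_pos": the shift along the world's x, y, z each as a share of 0.4 m, from -1 to 1, a list of three; "dr": the turn, a rotation vector about the world's x, y, z each as a share of 0.5 rad, from -1 to 1, a list of three; "jaw": the opening, from 0 (shut) to 1 (fully open). A call has 1 to 8 rows; each row is the pose to reach, as a shift and turn from the pose commanded when the call began; what a row does not reach only later rows make up. A row lasts 1/12 s, in which the tool goes at most 41.7 mm and 7.16 degrees, less where a joint would pass 70% of its speed; a pose out of reach is approached as far as the arm can. A call with a number of a shift or a turn outside -1 to 1 is refused whole. A call with a gripper value outside its range is refused whole. The fingers move at their own pace and stop on an object; "force" is the grip in N (left out, the last holds). Time passes only in rows, so rows that repeat a pose let the fingers close. It gives the time, the measured TCP pose, the force, the opening and the grip force at its end, in the units of the state.
- telemetry.observe(): the state, without advancing time (a new reading comes with each control period).
- eyes.read_camera(name): name is "scene" or "side" or "wrist"; returns the picture (384x512x3 uint8, red, green, blue); there is no depth.
- eyes.camera_model(name): a dict with "vertical_fov" (degrees; the focal length in pixels is half the picture's height over the tangent of half this angle, whatever the lens; pixels are square), "cx", "cy" (the principal point, pixels), "rvec" (rotation vector, rad) and "tvec" (3), from world to camera coordinates, as OpenCV has them; the wrist camera has in their place "hand_eye" (4x4, takes a point from camera to tool coordinates, whose origin is the TCP and whose axes are the flange's). Camera axes: x right, y down, z forward; pixel columns grow to the right and rows downward; lengths in m; the calibration is good to about 2 mm. A picture is of the moment at which its call begins: read the wrist's pose just before it. camera_model takes no time and is no camera call.
- job.hand_in(): hands the job in; it is judged then, once.
The state is a dict: "time": time; "qpos": joint angles; "qvel": joint speeds; "joint_efforts": joint torques, N m; "tool_pos": TCP position; "tool_rot": TCP orientation; "contact_force": force on the tool from outside, world axes, zero at the start; "torque": the same for the moment, N m; "opening": finger opening in m; "grip_force": force on a finger pad.
Only numpy, scipy, OpenCV 4.12 (cv2) and the standard library are available. Lean on these libraries where they do the work, as an engineer would, in place of code of your own. Each camera call takes 0.05 s, during which the arm holds its last target. There are 200 camera calls.

### The job

Finish the washing-up: stand every stoneware spoon from the grey drying mat, handle down and bowl up, in the cups of the spoon rack, and only when all are in, gently slide the loaded rack across the counter, without lifting it, until its wooden slab lies wholly on the cork mat with the spoons still standing. The spoons are fragile and the rack must not be knocked: never let the fingers press on a spoon with more than about 25 N in all, nor on the rack with more than 25 N, and leave the other kitchen things where they are.

Things in the scene. Friction and masses are not known exactly. Their poses are not given: they have to be found in the camera images.
- spoon0: white stoneware spoon, 222 mm, some 110 g: handle 16 x 16 x 184 mm, round bowl 44 mm across, 16 thick. Origin on the centre line at the handle's free end; +x runs to the bowl (its centre at 200 mm), bowl opens to +z; balances 120 mm from the origin. Lies flat at first, centre line 8 mm up. Breaks if the fingers press it with over 25 N (both added). May be absent
- spoon1: white stoneware spoon, 222 mm, some 110 g: handle 16 x 16 x 184 mm, round bowl 44 mm across, 16 thick. Origin on the centre line at the handle's free end; +x runs to the bowl (its centre at 200 mm), bowl opens to +z; balances 120 mm from the origin. Lies flat at first, centre line 8 mm up. Breaks if the fingers press it with over 25 N (both added). May be absent
- spoon2: white stoneware spoon, 222 mm, some 110 g: handle 16 x 16 x 184 mm, round bowl 44 mm across, 16 thick. Origin on the centre line at the handle's free end; +x runs to the bowl (its centre at 200 mm), bowl opens to +z; balances 120 mm from the origin. Lies flat at first, centre line 8 mm up. Breaks if the fingers press it with over 25 N (both added). May be absent
- spoon3: white stoneware spoon, 222 mm, some 110 g: handle 16 x 16 x 184 mm, round bowl 44 mm across, 16 thick. Origin on the centre line at the handle's free end; +x runs to the bowl (its centre at 200 mm), bowl opens to +z; balances 120 mm from the origin. Lies flat at first, centre line 8 mm up. Breaks if the fingers press it with over 25 N (both added). May be absent
- rack: loose spoon rack, some 450 g: flat wooden slab 112 (x) x 260 (y) x 16 mm high with four open steel cups in a row. Origin: centre of its underside, +x away from the robot. Cup centres x = 0, y = -78, -26, 26, 78 mm; inside 54 (x) x 48 (y), walls 4, floor 16 and rim 101 mm above the counter; slab juts 25 mm past the cups along x, 24 along y
- rack_corner0 (a point): lower corner of the rack's slab at (-56, -130) mm in the rack's frame
- rack_corner1 (a point): lower corner of the rack's slab at (-56, +130) mm in the rack's frame
- rack_corner2 (a point): lower corner of the rack's slab at (+56, -130) mm in the rack's frame
- rack_corner3 (a point): lower corner of the rack's slab at (+56, +130) mm in the rack's frame
- mat: cork mat 162 (x) x 310 (y) mm, 1 mm thin, let in flush with the counter (no step), fixed; origin at its centre at counter level, x points roughly away from the robot
- drymat: grey ribbed drying mat 260 (x) x 360 (y) mm, 1 mm thin, flush, fixed, on which the spoons lie side by side, handle ends towards the robot; origin at its centre
- mug: blue mug, radius 40, 90 mm high; leave alone; origin under its centre
- soap: yellow washing-up bottle, radius 32, 210 mm high; leave alone; origin under its centre
- jar: glass jar, radius 36, 100 mm high; leave alone; origin under its centre
- salt: wooden salt mill, radius 26, 80 mm high; leave alone; origin under its centre
- spongebox: flat blue sponge box 80 x 45 x 22 mm; leave alone; origin under its centre
- bowl: white bowl, radius 65, 55 mm high; leave alone; origin under its centre
There are look-alikes about, which are no part of the job. What is shaped like the spoon2 but black or turquoise is not meant.

How it is judged:
On the way, in this order (a step that is already met when the one before it is completed fails the run):
1. every spoon stands handle down in a cup of the rack (angle between each of spoon0, spoon1, spoon2, spoon3's own x axis and vertical below 0.7 rad and z of spoon0 in the frame of rack between 0 and 0.05 m and x of spoon0 in the frame of rack between -0.03 and 0.03 m and y of spoon0 in the frame of rack between -0.106 and 0.106 m and z of spoon1 in the frame of rack between 0 and 0.05 m and x of spoon1 in the frame of rack between -0.03 and 0.03 m and y of spoon1 in the frame of rack between -0.106 and 0.106 m and z of spoon2 in the frame of rack between 0 and 0.05 m and x of spoon2 in the frame of rack between -0.03 and 0.03 m and y of spoon2 in the frame of rack between -0.106 and 0.106 m and z of spoon3 in the frame of rack between 0 and 0.05 m and x of spoon3 in the frame of rack between -0.03 and 0.03 m and y of spoon3 in the frame of rack between -0.106 and 0.106 m), for 0.3 s.
2. the loaded rack lies wholly on the cork mat (all of step 1 and x of rack_corner0 in the frame of mat between -0.083 and 0.083 m and y of rack_corner0 in the frame of mat between -0.157 and 0.157 m and x of rack_corner1 in the frame of mat between -0.083 and 0.083 m and y of rack_corner1 in the frame of mat between -0.157 and 0.157 m and x of rack_corner2 in the frame of mat between -0.083 and 0.083 m and y of rack_corner2 in the frame of mat between -0.157 and 0.157 m and x of rack_corner3 in the frame of mat between -0.083 and 0.083 m and y of rack_corner3 in the frame of mat between -0.157 and 0.157 m), for 0.3 s.
At the end, for the whole second after the job is handed in: all four lower corners of the rack's slab lie on the cork mat (2 mm grace), every spoon present stands in the rack's cups handle down (handle end inside a cup and less than 50 mm above the counter, leaning less than 0.7 rad), and all is at rest (all of step 2 and linear speed of each of spoon0, spoon1, spoon2, spoon3, rack below 0.03 m/s); the robot touches nothing.
It fails at once if the fingers press on a spoon with more than 25 N (both fingers added) (contact force between the fingers and spoon0 above 25 N or contact force between the fingers and spoon1 above 25 N or contact force between the fingers and spoon2 above 25 N or contact force between the fingers and spoon3 above 25 N).
It fails at once if the fingers press on the rack with more than 25 N (contact force between the fingers and rack above 25 N).
It fails at once if the rack is lifted more than 20 mm off the counter (height (world z) of rack above 0.02 m).
It fails at once if another kitchen thing is moved more than 40 mm (distance of any of mug, soap, jar, salt, spongebox, bowl from where it was at the start of the episode above 0.04 m).
Of spoon0, spoon1, spoon2, spoon3 only 3 to 4 are there at a start; the rules pass over those that are not, and their reading is None.
At some moment in a run one of spoon0, spoon1, spoon2, spoon3, rack may be knocked a few centimetres aside while the robot is not near it.
Once in a run the grip may slacken for a moment while it holds something.
It also fails if it takes over 210 s, if anything falls off the work surface, if the arm or the gripper's body presses on something with over 40 N, if the wrist force passes 120 N, or if a joint passes its speed limit or range.

## Working session

There is one attempt and no reset: what is moved stays moved. The work goes in short steps, Python scripts to look and compute and a tool call to move; the robot and the scene stay as the last step left them, time stands still between calls to the robot, and variables do not carry over. Pictures are saved under pics/ and viewed, at most 14 in all, crops included, and the job is handed in when it is done.

Besides the shell and the picture viewer there is one more tool, called after "Request:" as a command line: name --argument value ..., lists and objects as JSON in quotes. apply_moves: Moves the arm, as the interface text tells. Its arguments: {"type":"object","properties":{"delta_pos":{"type":"array"},"dr":{"type":"array"},"jaw":{"type":"array"},"force":{"type":"number"}},"required":["delta_pos","dr","jaw"]}

```bash
mkdir -p pics; ls
python3 - <<'E'
from cell import telemetry, eyes, job
import cv2
print(telemetry.observe())
for n in ("scene","side","wrist"):
    print(n,eyes.camera_model(n))
for n in ("scene","side"):
    cv2.imwrite(f"pics/{n}0.png",eyes.read_camera(n)[:,:,::-1])
E
```

```text
pics
{'time': 0.0, 'qpos': array([-1.39095311e+00,  3.42731843e-01,  1.52503582e+00, -2.86012750e-05,
        1.27536445e+00, -1.46021241e-01]), 'qvel': array([-0.00031867,  0.00093456, -0.0013765 ,  0.00043604, -0.00060386,
        0.00076357]), 'joint_efforts': array([-2.66489078e-03, -4.31247640e+01, -2.44207907e+01,  7.16361590e-02,
        5.58827980e-02, -1.12232040e-04]), 'tool_pos': array([ 0.16799576, -0.49696619,  0.22603366]), 'tool_rot': array([-3.14006559e+00, -1.96937894e-04,  3.25872658e-01]), 'contact_force': array([ 0.25642343, -0.59298451,  0.2921436 ]), 'torque': array([ 0.03194866, -0.05975919, -0.0124989 ]), 'grip_force': 0.0, 'opening': 0.09166185276177488}
scene {'vertical_fov': 48.111872521887335, 'cx': 252.00602759091265, 'cy': 197.2930057927042, 'rvec': array([ 2.31874559,  0.86993744, -0.33825173]), 'tvec': array([-0.41669441, -0.23563005,  1.84369247])}
side {'vertical_fov': 50.33643941754802, 'cx': 243.76018029243983, 'cy': 191.59496827183554, 'rvec': array([ 0.4365978 , -2.82977514,  0.99817097]), 'tvec': array([0.49995095, 0.1351029 , 1.61668165])}
wrist {'vertical_fov': 69.29237733907824, 'cx': 255.0920941302793, 'cy': 189.0254180071441, 'hand_eye': array([[ 1.48244748e-04, -9.66197952e-01, -2.57801271e-01,
         6.93590486e-02],
       [ 9.99999263e-01,  4.53857811e-04, -1.12595197e-03,
         3.35825339e-04],
       [ 1.20489760e-03, -2.57800915e-01,  9.66197307e-01,
        -1.57660787e-01],
       [ 0.00000000e+00,  0.00000000e+00,  0.00000000e+00,
         1.00000000e+00]])}
```

View pics/scene0.png

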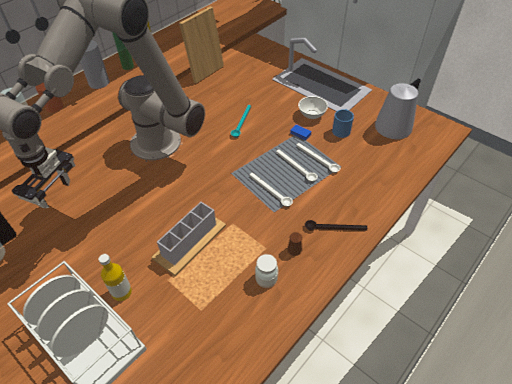

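View pics/side0.png

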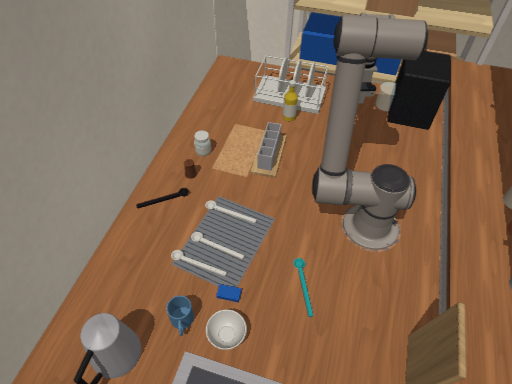

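```bash
cat > h.py <<'E'
from cell import telemetry, eyes, job
import numpy as np, cv2
from scipy.spatial.transform import Rotation as R
def cam(n, st=None):
    m=eyes.camera_model(n); f=192/np.tan(np.radians(m["vertical_fov"])/2)
    K=np.array([[f,0,m["cx"]],[0,f,m["cy"]],[0,0,1.]])
    if n=="wrist":
        st=st or telemetry.observe()
        T=np.eye(4); T[:3,:3]=R.from_euler("xyz",st["tool_rot"]).as_matrix(); T[:3,3]=st["tool_pos"]
        W=np.linalg.inv(T@m["hand_eye"]); return K,W[:3,:3],W[:3,3]
    return K,R.from_rotvec(m["rvec"]).as_matrix(),m["tvec"]
def proj(c,P):
    K,Rm,t=c; q=(np.atleast_2d(P)@Rm.T+t)@K.T; return q[:,:2]/q[:,2:]
def back(c,uv,z=0.):
    K,Rm,t=c; uv=np.atleast_2d(uv).astype(float)
    d=np.c_[uv,np.ones(len(uv))]@np.linalg.inv(K).T@Rm; o=-Rm.T@t
    return o+d*((z-o[2])/d[:,2])[:,None]
def shot(n,fn=None):
    st=telemetry.observe(); im=eyes.read_camera(n)
    if fn: cv2.imwrite("pics/"+fn,im[:,:,::-1])
    return im,cam(n,st),st
E
python3 - <<'E'
from h import *
np.set_printoptions(precision=3,suppress=True)
s=cam("scene"); d=cam("side")
print("spoons scene (handle,bowl)",back(s,[(250,174),(287,202),(277,149),(312,177),(297,144),(335,168)],.008)[:,:2].tolist())
print("spoons side",back(d,[(256,221),(210,206),(243,257),(197,238),(226,274),(177,256)],.008)[:,:2].round(3).tolist())
print("cork",back(s,[(265,245),(203,306),(153,261)],0))
print("rack slab scene", back(s,[(153,258),(168,271),(225,228)],.016))
print("rack rim", back(s,[(158,241),(176,251),(215,212),(200,203)],.101))
print("things side: soap,jar,mill,sponge,mug,bowl",back(d,[(290,118),(203,152),(190,176),(230,294),(180,320),(226,340)],0))
E
```

```text
spoons scene (handle,bowl) [[0.43836273981479457, 0.12167345796852613], [0.6385945181045259, 0.10499350394169193], [0.4294321802697513, 0.30101722309176115], [0.6340085355446085, 0.26796672038851643], [0.4742391992292384, 0.37891048969529173], [0.6745750078494734, 0.3667980015985688]]
spoons side [[0.436, 0.119], [0.637, 0.103], [0.435, 0.289], [0.63, 0.263], [0.473, 0.374], [0.672, 0.359]]
cork [[ 0.697 -0.091  0.   ]
 [ 0.698 -0.393  0.   ]
 [ 0.451 -0.389  0.   ]]
rack slab scene [[ 0.452 -0.386  0.016]
 [ 0.528 -0.386  0.016]
 [ 0.55  -0.137  0.016]]
rack rim [[ 0.468 -0.357  0.101]
 [ 0.541 -0.345  0.101]
 [ 0.524 -0.151  0.101]
 [ 0.457 -0.157  0.101]]
things side: soap,jar,mill,sponge,mug,bowl [[ 0.454 -0.531  0.   ]
 [ 0.78  -0.183  0.   ]
 [ 0.781 -0.03   0.   ]
 [ 0.435  0.44   0.   ]
 [ 0.566  0.58   0.   ]
 [ 0.396  0.596  0.   ]]
```

Request:
apply_moves --delta_pos '[[0.1,0.1,0.1],[0.2,0.2,0.2],[0.25,0.25,0.25],[0.3,0.3,0.25],[0.35,0.35,0.25],[0.4,0.4,0.25],[0.4,0.4,0.25],[0.4,0.4,0.25]]' --dr '[[0,0,-0.1],[0,0,-0.2],[0,0,-0.3],[0,0,-0.4],[0,0,-0.5],[0,0,-0.65],[0,0,-0.65],[0,0,-0.65]]' --jaw '[1,1,1,1,1,1,1,1]'

```text
time: 0.77
tool_pos: [0.3294, -0.3357, 0.3269]
tool_rot: [3.141, -0.0, 0.006]
contact_force: [0.0, -0.6, -0.4]
opening: 0.0916
grip_force: 0.0
```

Request:
apply_moves --delta_pos '[[0.1,0.1,0],[0.2,0.2,0],[0.3,0.3,0],[0.35,0.35,0],[0.35,0.35,0],[0.35,0.35,0]]' --dr '[[0,0,0],[0,0,0],[0,0,0],[0,0,0],[0,0,0],[0,0,0]]' --jaw '[1,1,1,1,1,1]'

```text
time: 1.27
tool_pos: [0.4704, -0.1949, 0.3257]
tool_rot: [-3.14, 0.0, 0.005]
contact_force: [-0.8, -0.2, -0.5]
opening: 0.0919
grip_force: 0.0
```

Run:
```python
from h import *
im,c,st=shot("wrist","w1.png"); print(st["time"],st["qpos"].round(4).tolist(),st["tool_pos"].round(4),st["tool_rot"].round(3))
```

```text
1.2667 [-0.5445, 0.2548, 1.3755, 0.0016, 1.5126, 1.0209] [ 0.4704 -0.1949  0.3257] [-3.14   0.     0.005]
```

View pics/w1.png

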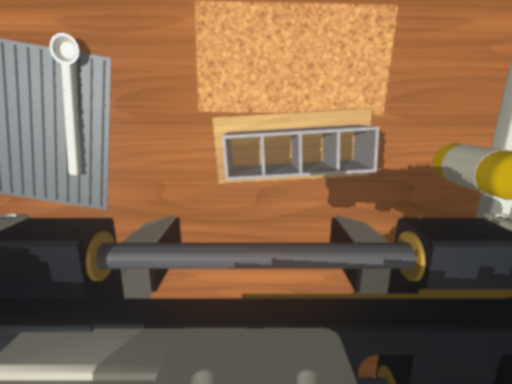

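Run:
```python
from h import *
np.set_printoptions(precision=4,suppress=True)
st=telemetry.observe();c=cam("wrist",st)
print("slab",back(c,[(213,118),(219,184),(371,109)],.016))
print("rim",back(c,[(222,134),(379,127),(378,172),(226,181)],.101))
print("cork",back(c,[(197,2),(198,111),(396,6),(384,113)],0))
print("spoon A",back(c,[(74,170),(65,49)],.008))
```

```text
slab [[ 0.5324 -0.1274  0.016 ]
 [ 0.4216 -0.1339  0.016 ]
 [ 0.5477 -0.3831  0.016 ]]
rim [[ 0.5126 -0.1515  0.101 ]
 [ 0.5228 -0.3625  0.101 ]
 [ 0.4613 -0.3686  0.101 ]
 [ 0.4473 -0.1554  0.101 ]]
cork [[ 0.7035 -0.1065  0.    ]
 [ 0.5434 -0.1002  0.    ]
 [ 0.6994 -0.4105  0.    ]
 [ 0.5416 -0.4119  0.    ]]
spoon A [[0.4434 0.119  0.008 ]
 [0.6356 0.1014 0.008 ]]
```

Request:
apply_moves --delta_pos '[[0,0.1,0],[0,0.2,0],[0,0.3,0],[0,0.4,0],[0,0.5,0],[0,0.6,0],[0,0.7,0],[0,0.8,0]]' --dr '[[0,0,0],[0,0,0],[0,0,0],[0,0,0],[0,0,0],[0,0,0],[0,0,0],[0,0,0]]' --jaw '[1,1,1,1,1,1,1,1]'

```text
time: 1.98
tool_pos: [0.4679, 0.1221, 0.3265]
tool_rot: [3.14, 0.0, -0.001]
contact_force: [1.5, -0.3, 0.7]
opening: 0.0916
grip_force: 0.0
```

Request:
apply_moves --delta_pos '[[-0.05,0.05,0],[-0.1,0.1,0],[-0.15,0.15,0],[-0.15,0.15,0],[-0.15,0.15,0]]' --dr '[[0,0,0],[0,0,0],[0,0,0],[0,0,0],[0,0,0]]' --jaw '[1,1,1,1,1]'

```text
time: 2.4
tool_pos: [0.4079, 0.1815, 0.3267]
tool_rot: [3.141, -0.0, 0.001]
contact_force: [-0.0, 0.6, -0.3]
opening: 0.0917
grip_force: 0.0
```

Run:
```python
from h import *
im,c,st=shot("wrist","w2.png"); print(st["time"],st["qpos"].round(4).tolist(),st["tool_pos"].round(4),st["tool_rot"].round(3))
```

```text
2.4 [0.2474, 0.1308, 1.5288, -0.0009, 1.4821, 1.8169] [0.4079 0.1815 0.3267] [ 3.141e+00 -0.000e+00  1.000e-03]
```

View pics/w2.png

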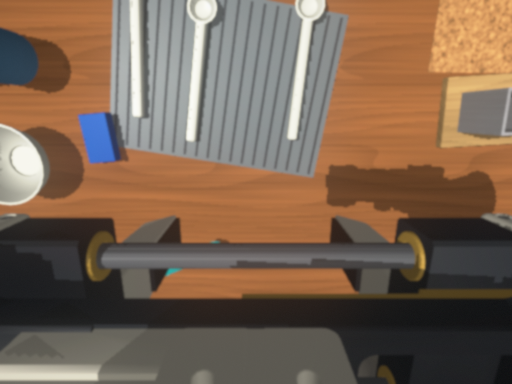

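Run:
```python
from h import *
from scipy.optimize import least_squares
np.set_printoptions(precision=4,suppress=True)
Q=np.array([[-1.39095311e+00,3.42731843e-01,1.52503582e+00,0,1.27536445,-.14602],[-0.5445, 0.2548, 1.3755, 0.0016, 1.5126, 1.0209],[0.2474, 0.1308, 1.5288, -0.0009, 1.4821, 1.8169]])
P=np.array([[.168,-.49697,.22603],[ 0.4704,-0.1949,0.3257],[0.4079,0.1815,0.3267]])
for q,p in zip(Q,P):
    print(R.from_euler('z',-q[0]).apply(p), q[1]+q[2]+q[4])
def f(v):
    r=[]
    for q,p in zip(Q,P):
        l=R.from_euler('z',-q[0]).apply(p); th=q[1]+q[2]
        r+=[v[1]*np.sin(q[1])+v[2]*np.sin(th)+v[3]*np.cos(th)-l[0], v[0]+v[1]*np.cos(q[1])+v[2]*np.cos(th)-v[3]*np.sin(th)-l[2]]
    return np.array(r)
s=least_squares(f,[0,.4,.4,0]); print("h-Lt,L2,L3,e",s.x,s.fun)
im,c,st=shot("wrist")
hsv=cv2.cvtColor(im,cv2.COLOR_RGB2HSV)
m=((hsv[:,:,1]<60)&(hsv[:,:,2]>170)).astype(np.uint8); m[205:]=0
n,lab,stt,_=cv2.connectedComponentsWithStats(m)
for i in range(1,n):
    if stt[i,4]<300: continue
    ys,xs=np.where(lab==i)
    w=back(c,np.c_[xs,ys],.016)[:,:2]
    lo=w[:,0].min(); hd=w[w[:,0]<lo+.15]
    k=np.polyfit(hd[:,0],hd[:,1],1)
    print(stt[i],"xmin %.4f xmax %.4f slope %.4f  y@xmin %.4f"%(lo,w[:,0].max(),k[0],np.polyval(k,lo)), "mid s140", lo+.14*np.cos(k[0]),np.polyval(k,lo+.14*np.cos(k[0])))
```

```text
[0.519  0.0764 0.226 ] 3.143132113
[0.5033 0.0769 0.3257] 3.1429
[0.4399 0.0761 0.3267] 3.1417
h-Lt,L2,L3,e [-0.0933  0.5035  0.3798  0.0458] [ 0.  0.  0.  0. -0. -0.]
[ 118    0   24  132 1997] xmin 0.4521 xmax 0.6418 slope -0.1171  y@xmin 0.3882 mid s140 0.5911768917477761 0.3718797978151444
[ 185    0   32  143 1856] xmin 0.4342 xmax 0.6418 slope -0.1419  y@xmin 0.2911 mid s140 0.5727594069141785 0.2713969042459054
[ 286    0   39  141 1767] xmin 0.4375 xmax 0.6419 slope -0.1003  y@xmin 0.1221 mid s140 0.5768289053517579 0.10813487414344289
[155  46  10  77 466] xmin 0.4666 xmax 0.5800 slope -0.1594  y@xmin 0.3421 mid s140 0.6048425341194461 0.32003267118184786
[   0  125   44   80 2475] xmin 0.3253 xmax 0.4617 slope -0.0614  y@xmin 0.5878 mid s140 0.46503846235747937 0.5791736816924249
```

Request:
apply_moves --delta_pos '[[0.08,-0.04,-0.05],[0.15,-0.08,-0.1],[0.22,-0.11,-0.15],[0.29,-0.145,-0.2],[0.36,-0.18,-0.25],[0.392,-0.18,-0.3],[0.392,-0.18,-0.3],[0.392,-0.18,-0.3]]' --dr '[[0,0,-0.1],[0,0,-0.2],[0.2,0,-0.2],[0.4,0,-0.2],[0.6,0,-0.2],[0.8,0,-0.2],[0.8,0,-0.2],[0.8,0,-0.2]]' --jaw '[1,1,1,1,1,1,1,1]' --force 9

```text
time: 3.17
tool_pos: [0.5649, 0.1071, 0.2043]
tool_rot: [-2.743, 0.024, -0.102]
contact_force: [-0.1, -0.5, 0.1]
opening: 0.0918
grip_force: 0.0
```

```bash
cat >> h.py <<'E'
def fk(q,v):
    h,L2,L3,e,Lt,o=v; th=q[1]+q[2]
    p=np.array([L2*np.sin(q[1])+L3*np.sin(th)+e*np.cos(th),o,h+L2*np.cos(q[1])+L3*np.cos(th)-e*np.sin(th)])
    B=R.from_euler('z',q[0]); Rt=B*R.from_euler('y',th)*R.from_euler('z',q[3])*R.from_euler('y',q[4])*R.from_euler('z',q[5]+np.pi/2)
    return B.apply(p)+Rt.apply([0,0,Lt]),Rt
E
cat >> log.py <<'E'
from h import *
from scipy.optimize import least_squares
import pickle,os
np.set_printoptions(precision=4,suppress=True)
D=pickle.load(open("d.pkl","rb")) if os.path.exists("d.pkl") else [(np.array([-1.39095,.342732,1.525036,0,1.275364,-.14602]),np.array([.168,-.49697,.22603]),None),(np.array([-0.5445, 0.2548, 1.3755, 0.0016, 1.5126, 1.0209]),np.array([ 0.4704,-0.1949,0.3257]),None),(np.array([0.2474, 0.1308, 1.5288, -0.0009, 1.4821, 1.8169]),np.array([0.4079,0.1815,0.3267]),None)]
st=telemetry.observe(); D.append((st["qpos"],st["tool_pos"],st["tool_rot"])); pickle.dump(D,open("d.pkl","wb"))
s=least_squares(lambda v:np.concatenate([fk(q,v)[0]-p for q,p,_ in D]),[.2,.5,.38,.04,.27,.0765])
pickle.dump(s.x,open("v.pkl","wb"))
print("time",st["time"],"q",st["qpos"],"p",st["tool_pos"],"rot",st["tool_rot"]); print("v",s.x,"res",abs(s.fun).max(),"roterr",(fk(st["qpos"],s.x)[1].inv()*R.from_euler("xyz",st["tool_rot"])).magnitude())
E
python3 log.py
```

```text
time 3.1667 q [-0.166   0.4459  1.4996  0.4151  1.2733  1.3728] p [0.5649 0.1071 0.2043] rot [-2.7434  0.0245 -0.1019]
v [0.2228 0.5064 0.3796 0.0465 0.3181 0.0764] res 3.175720330350629e-05 roterr 7.297870347114175e-16
```

```bash
cat >> h.py <<'E'
import pickle
from scipy.optimize import least_squares as LS
V=pickle.load(open("v.pkl","rb"))
LO=np.array([-2.53,-.77,.04,-1,.28,-3.11]);HI=np.array([2.53,2.02,2.7,4.14,2.66,3.11])
def ori(al,tau):
    z=np.array([np.cos(tau)*np.cos(al),np.cos(tau)*np.sin(al),-np.sin(tau)]);x=np.array([np.sin(tau)*np.cos(al),np.sin(tau)*np.sin(al),np.cos(tau)])
    return R.from_matrix(np.c_[x,np.cross(z,x),z])
def ik(p,Rt,q0=None):
    best=None
    for g in ([q0] if q0 is not None else [[-.8,.2,1.9,1.6,1.5,0],[-.8,0,2.2,2.4,1.,.5],[-1,.4,1.8,2.4,1.2,-.5],[-.5,.2,1.6,1.,1.5,0]]):
        s=LS(lambda q:np.r_[fk(q,V)[0]-p,.3*(fk(q,V)[1].inv()*Rt).as_rotvec()],np.clip(g,LO+1e-3,HI-1e-3),bounds=(LO,HI))
        if best is None or s.cost<best.cost: best=s
    return best.x,np.sqrt(2*best.cost)
RACK=(0.485,-0.259,.057)
def cup(k,rack=RACK):
    y=(-.078,-.026,.026,.078)[k]; return np.array([rack[0]-np.sin(rack[2])*y,rack[1]+np.cos(rack[2])*y])
def tcp_place(k,al,tau,s=.128,gap=.006,off=-.008,rack=RACK):
    # handle end at floor+gap, offset off along azimuth; TCP 12 mm beyond spoon centre line
    Rt=ori(al,tau); x=Rt.as_matrix()[:,0]; z=Rt.as_matrix()[:,2]
    end=np.r_[cup(k,rack)+off*np.array([np.cos(al),np.sin(al)]),.016+gap+.008*np.sin(tau)]
    return end+s*x+.005*z,Rt
E
python3 - <<'E'
from h import *
np.set_printoptions(precision=2,suppress=True)
for k in (3,1):
  for tau in (.2,.4):
    for al in np.radians([0,20,40,60,80]):
        p,Rt=tcp_place(k,al,tau); q,e=ik(p,Rt)
        print(k,tau,round(np.degrees(al)),"err %.4f"%e,q,p, "wrist",p-V[4]*Rt.as_matrix()[:,2])
E
```

```text
3 0.2 0 err 0.0000 [-1.05  0.79  2.51  2.11  1.46 -1.72] [ 0.5  -0.18  0.15] wrist [ 0.19 -0.18  0.21]
3 0.2 20 err 0.0000 [-1.15  0.75  2.28  1.62  1.36 -1.46] [ 0.5  -0.17  0.15] wrist [ 0.21 -0.28  0.21]
3 0.2 40 err 0.0000 [-1.13  0.78  2.01  1.26  1.47 -1.23] [ 0.5  -0.17  0.15] wrist [ 0.26 -0.37  0.21]
3 0.2 60 err 0.0000 [-1.05  0.85  1.73  1.02  1.66 -1.09] [ 0.49 -0.16  0.15] wrist [ 0.34 -0.43  0.21]
3 0.2 80 err 0.0000 [-0.95  0.94  1.46  0.83  1.89 -1.04] [ 0.48 -0.16  0.15] wrist [ 0.43 -0.47  0.21]
3 0.4 0 err 0.0000 [-0.92  0.58  2.42  2.16  1.08 -1.44] [ 0.53 -0.18  0.14] wrist [ 0.23 -0.18  0.26]
3 0.4 20 err 0.0000 [-1.03  0.6   2.24  1.63  1.13 -1.24] [ 0.52 -0.17  0.14] wrist [ 0.25 -0.27  0.26]
3 0.4 40 err 0.0000 [-1.03  0.66  2.01  1.24  1.29 -1.08] [ 0.52 -0.15  0.14] wrist [ 0.29 -0.34  0.26]
3 0.4 60 err 0.0000 [-0.98  0.74  1.77  0.98  1.5  -1.01] [ 0.5  -0.14  0.14] wrist [ 0.36 -0.39  0.26]
3 0.4 80 err 0.0000 [-0.9   0.82  1.54  0.78  1.72 -1.01] [ 0.49 -0.14  0.14] wrist [ 0.44 -0.42  0.26]
1 0.2 0 err 0.0000 [-1.19  0.75  2.29  1.93  1.33 -1.47] [ 0.5
[... 275 characters left out ...]
  0.94  1.46  0.98  1.8  -0.96] [ 0.5  -0.27  0.15] wrist [ 0.34 -0.54  0.21]
1 0.2 80 err 0.0000 [-1.02  1.05  1.17  0.82  2.06 -0.93] [ 0.49 -0.26  0.15] wrist [ 0.44 -0.57  0.21]
1 0.4 0 err 0.0000 [-1.08  0.6   2.21  1.91  1.04 -1.24] [ 0.53 -0.28  0.14] wrist [ 0.24 -0.28  0.26]
1 0.4 20 err 0.0000 [-1.14  0.66  2.01  1.45  1.18 -1.05] [ 0.53 -0.27  0.14] wrist [ 0.25 -0.37  0.26]
1 0.4 40 err 0.0000 [-1.12  0.74  1.77  1.14  1.39 -0.95] [ 0.52 -0.26  0.14] wrist [ 0.3  -0.44  0.26]
1 0.4 60 err 0.0000 [-1.07  0.83  1.52  0.91  1.64 -0.91] [ 0.51 -0.24  0.14] wrist [ 0.36 -0.5   0.26]
1 0.4 80 err 0.0000 [-0.98  0.93  1.27  0.73  1.89 -0.94] [ 0.49 -0.24  0.14] wrist [ 0.44 -0.53  0.26]
```

Request:
apply_moves --delta_pos '[[0,0.005,-0.08],[0,0.005,-0.16],[0,0.005,-0.24],[0,0.005,-0.32],[0,0.005,-0.38],[0,0.005,-0.38]]' --dr '[[-0.2,0,0],[-0.4,0,0],[-0.6,0,0],[-0.8,0,0],[-0.8,0,0],[-0.8,0,0]]' --jaw '[1,1,1,1,1,1]'

```text
time: 3.67
tool_pos: [0.5621, 0.1144, 0.0519]
tool_rot: [3.14, -0.014, -0.092]
contact_force: [-1.4, -0.2, -0.1]
opening: 0.0915
grip_force: 0.0
```

Request:
apply_moves --delta_pos '[[0,-0.005,-0.03],[0,-0.005,-0.06],[0,-0.005,-0.09],[0,-0.005,-0.115],[0,-0.005,-0.115],[0,-0.005,-0.115]]' --dr '[[0,0,0],[0,0,0],[0,0,0],[0,0,0],[0,0,0],[0,0,0]]' --jaw '[1,0.8,0.6,0.5,0.4,0.4]'

```text
time: 4.17
tool_pos: [0.5655, 0.1105, 0.01]
tool_rot: [-3.14, -0.021, -0.097]
contact_force: [0.2, 0.6, -0.5]
opening: 0.0629
grip_force: 0.0
```

Request:
apply_moves --delta_pos '[[0,0,0],[0,0,0],[0,0,0],[0,0,0],[0,0,0],[0,0,0],[0,0,0],[0,0,0]]' --dr '[[0,0,0],[0,0,0],[0,0,0],[0,0,0],[0,0,0],[0,0,0],[0,0,0],[0,0,0]]' --jaw '[0.3,0.25,0.2,0.15,0.12,0.1,0.08,0.05]' --force 9

```text
time: 4.83
tool_pos: [0.5649, 0.1105, 0.0088]
tool_rot: [-3.141, -0.02, -0.097]
contact_force: [-0.8, -0.2, 1.2]
opening: 0.0157
grip_force: 9.0
```

```bash
python3 log.py
```

```text
time 4.8333 q [ 0.0612  0.6753  1.6392 -0.0029  0.8076  1.7305] p [0.5649 0.1105 0.0088] rot [-3.1406 -0.0197 -0.0966]
v [0.2228 0.5063 0.3796 0.0466 0.3181 0.0764] res 3.383480792595872e-05 roterr 4.622056250697033e-16
```

Request:
apply_moves --delta_pos '[[0,0,0],[0,0,0],[0,0,-0.006],[0,0,-0.0125],[0,0,-0.0125]]' --dr '[[0,0,0],[0,0,0],[0,0,0],[0,0,0],[0,0,0]]' --jaw '[0.35,0.35,0.35,0.35,0.35]'

```text
time: 5.25
tool_pos: [0.5644, 0.1106, 0.003]
tool_rot: [-3.141, -0.019, -0.097]
contact_force: [0.0, -0.3, 0.2]
opening: 0.0319
grip_force: 0.0
```

Request:
apply_moves --delta_pos '[[0,0,0],[0,0,0],[0,0,0],[0,0,0],[0,0,0],[0,0,0]]' --dr '[[0,0,0],[0,0,0],[0,0,0],[0,0,0],[0,0,0],[0,0,0]]' --jaw '[0.25,0.2,0.15,0.1,0.05,0.05]' --force 10

```text
time: 5.75
tool_pos: [0.5649, 0.1106, 0.0037]
tool_rot: [-3.14, -0.02, -0.097]
contact_force: [0.8, -0.2, 0.2]
opening: 0.0161
grip_force: 10.0
```

```bash
cat > plan.py <<'E'
# usage: plan.py k al_deg tau : plan way from the present pose to above cup k
from h import *
import sys
from scipy.spatial.transform import Slerp
np.set_printoptions(precision=3,suppress=True)
k,al,tau=int(sys.argv[1]),np.radians(float(sys.argv[2])),float(sys.argv[3])
st=telemetry.observe(); p0=st["tool_pos"]; R0=R.from_euler("xyz",st["tool_rot"])
p1,R1=tcp_place(k,al,tau); ph=p1-0.0*p1; ph[2]+=.125
rv=(R1*R0.inv()).as_rotvec(); n=int(np.ceil(np.abs(rv).max()/.48))
print("total rv",rv,"calls",n,"hover",ph,"final",p1)
lift=np.array([p0[0]-.05,p0[1],.26])
q=st["qpos"]
sl=Slerp([0,1],R.concatenate([R0,R1])); 
prev=(p0,R0)
for i in range(0,4*n+5):
    if i<4: f=0; p=p0+(lift-p0)*(i+1)/4
    else:
        f=(i-4)/(4*n); p=lift+(ph-lift)*f
    Rt=sl(min(f,1)); q2,e=ik(p,Rt,q); 
    print("f %.2f"%f,p,q2,"err %.4f"%e,"dq %.2f"%abs(q2-q).max()); q=q2
print("per call dpos/0.4",(ph-lift)/n/.4,"dr/0.5",rv/n/.5, "lift",(lift-p0)/.4)
E
python3 plan.py 3 25 .3; python3 -c "
from h import *; s=telemetry.observe();print(s['tool_pos'],s['opening'],s['grip_force'])"
```

```text
total rv [ 0.213 -1.246  0.46 ] calls 3 hover [ 0.512 -0.167  0.27 ] final [ 0.512 -0.167  0.145]
f 0.00 [0.552 0.111 0.068] [ 0.063  0.572  1.634 -0.002  0.916  1.732] err 0.0000 dq 0.12
f 0.00 [0.54  0.111 0.132] [ 0.064  0.471  1.604 -0.002  1.047  1.733] err 0.0000 dq 0.13
f 0.00 [0.527 0.111 0.196] [ 0.066  0.383  1.552 -0.002  1.187  1.734] err 0.0000 dq 0.14
f 0.00 [0.515 0.111 0.26 ] [ 0.067  0.31   1.478 -0.002  1.334  1.735] err 0.0000 dq 0.15
f 0.00 [0.515 0.111 0.26 ] [ 0.067  0.31   1.478 -0.002  1.334  1.735] err 0.0000 dq 0.00
f 0.08 [0.515 0.088 0.261] [0.01  0.239 1.58  0.02  1.199 1.633] err 0.0000 dq 0.14
f 0.17 [0.514 0.064 0.262] [-0.059  0.174  1.678  0.065  1.067  1.507] err 0.0000 dq 0.13
f 0.25 [0.514 0.041 0.263] [-0.141  0.117  1.771  0.144  0.943  1.344] err 0.0000 dq 0.16
f 0.33 [0.514 0.018 0.263] [-0.238  0.07   1.859  0.269  0.834  1.131] err 0.0000 dq 0.21
f 0.42 [ 0.514 -0.005  0.264] [-0.349  0.037  1.939  0.45   0.756  0.856] err 0.0000 dq 0.28
f 0.50 [ 0.513 -0.028  0.265] [-0.472  0.022  2.011  0.678  0.725  0.527] err 0.0000 dq 0.33
f 0.58 [ 0.513 -0.051  0.266] [-0.602  0.027  2.072  0.914  0.752  0.184] err 0.0000 dq 0.34
f 0.67 [ 0.513 -0.074  0.267] [-0.729  0.056  2.119  1.11   0.829 -0.127] err 0.0000 dq 0.31
f 0.75 [ 0.513 -0.097  0.268] [-0.848  0.108  2.151  1.251  0.939 -0.387] err 0.0000 dq 0.26
f 0.83 [ 0.512 -0.12   0.268] [-0.95   0.18   2.164  1.339  1.062 -0.597] err 0.0000 dq 0.21
f 0.92 [ 0.512 -0.143  0.269] [-1.034  0.268  2.16   1.39   1.188 -0.767] err 0.0000 dq 0.17
f 1.00 [ 0.512 -0.167  0.27 ] [-1.098  0.364  2.136  1.416  1.311 -0.903] err 0.0000 dq 0.14
per call dpos/0.4 [-0.002 -0.231  0.008] dr/0.5 [ 0.142 -0.831  0.307] lift [-0.125  0.     0.641]
[0.56488337 0.11061998 0.00374544] 0.01612187614901698 9.999746829271317
```

Request:
apply_moves --delta_pos '[[-0.01,0,0.04],[-0.03,0,0.12],[-0.05,0,0.22],[-0.07,0,0.32],[-0.09,0,0.42],[-0.11,0,0.52],[-0.125,0,0.61],[-0.125,0,0.64]]' --dr '[[0,0,0],[0,0,0],[0,0,0],[0,0,0],[0,0,0],[0,0,0],[0,0,0],[0,0,0]]' --jaw '[0.05,0.05,0.05,0.05,0.05,0.05,0.05,0.05]'

```text
time: 6.42
tool_pos: [0.5156, 0.1109, 0.2659]
tool_rot: [-3.139, -0.028, -0.096]
contact_force: [1.2, -0.7, -0.4]
opening: 0.016
grip_force: 10.0
```

Request:
apply_moves --delta_pos '[[0,-0.03,0],[0,-0.06,0],[0,-0.09,0],[0,-0.12,0],[0,-0.15,0],[0,-0.18,0],[0,-0.21,0],[0,-0.231,0.008]]' --dr '[[0.018,-0.104,0.038],[0.036,-0.208,0.077],[0.053,-0.312,0.115],[0.071,-0.416,0.154],[0.089,-0.519,0.192],[0.107,-0.623,0.23],[0.124,-0.727,0.269],[0.142,-0.831,0.307]]' --jaw '[0.05,0.05,0.05,0.05,0.05,0.05,0.05,0.05]'

```text
time: 7.08
tool_pos: [0.5141, 0.0175, 0.2624]
tool_rot: [-3.057, -0.434, 0.041]
contact_force: [-0.9, 0.2, -1.5]
opening: 0.0156
grip_force: 10.0
```

Request:
apply_moves --delta_pos '[[0,-0.03,0],[0,-0.06,0],[0,-0.09,0],[0,-0.12,0],[0,-0.15,0],[0,-0.18,0],[0,-0.21,0],[0,-0.231,0.008]]' --dr '[[0.018,-0.104,0.038],[0.036,-0.208,0.077],[0.053,-0.312,0.115],[0.071,-0.416,0.154],[0.089,-0.519,0.192],[0.107,-0.623,0.23],[0.124,-0.727,0.269],[0.142,-0.831,0.307]]' --jaw '[0.05,0.05,0.05,0.05,0.05,0.05,0.05,0.05]'

```text
time: 7.75
tool_pos: [0.5145, -0.0751, 0.2661]
tool_rot: [-3.026, -0.856, 0.177]
contact_force: [-0.1, 0.3, -1.0]
opening: 0.0154
grip_force: 10.0
```

Request:
apply_moves --delta_pos '[[0,-0.03,0],[0,-0.06,0],[0,-0.09,0],[0,-0.12,0],[0,-0.15,0],[0,-0.18,0],[0,-0.21,0],[0,-0.231,0.008]]' --dr '[[0.018,-0.104,0.038],[0.036,-0.208,0.077],[0.053,-0.312,0.115],[0.071,-0.416,0.154],[0.089,-0.519,0.192],[0.107,-0.623,0.23],[0.124,-0.727,0.269],[0.142,-0.831,0.307]]' --jaw '[0.05,0.05,0.05,0.05,0.05,0.05,0.05,0.05]'

```text
time: 8.42
tool_pos: [0.5146, -0.1679, 0.2689]
tool_rot: [3.138, -1.273, 0.44]
contact_force: [1.1, 0.9, -0.5]
opening: 0.016
grip_force: 10.0
```

```bash
cat > corr.py <<'E'
from h import *
import sys
np.set_printoptions(precision=3,suppress=True)
k,al,tau=int(sys.argv[1]),np.radians(float(sys.argv[2])),float(sys.argv[3])
st=telemetry.observe(); p1,R1=tcp_place(k,al,tau); 
R0=R.from_euler("xyz",st["tool_rot"])
print(st["time"],st["tool_pos"],st["opening"],st["grip_force"],"to final: dpos/.4",(p1-st["tool_pos"])/.4,"dr/.5",(R1*R0.inv()).as_rotvec()/.5,"cup",cup(k))
E
python3 corr.py 3 25 .3
python3 - <<'E'
from h import *
a,c,_=shot("scene"); b,d,_=shot("side")
i=a[90:290,100:360]; j=b[80:280,180:440]
cv2.imwrite("pics/p3.png",cv2.resize(np.vstack([i,j]),None,fx=1.5,fy=1.5,interpolation=cv2.INTER_CUBIC)[:,:,::-1])
E
```

```text
8.4167 [ 0.515 -0.168  0.269] 0.016020229606488023 10.000398606061935 to final: dpos/.4 [-0.007  0.003 -0.309] dr/.5 [0.    0.004 0.   ] cup [ 0.481 -0.181]
```

View pics/p3.png

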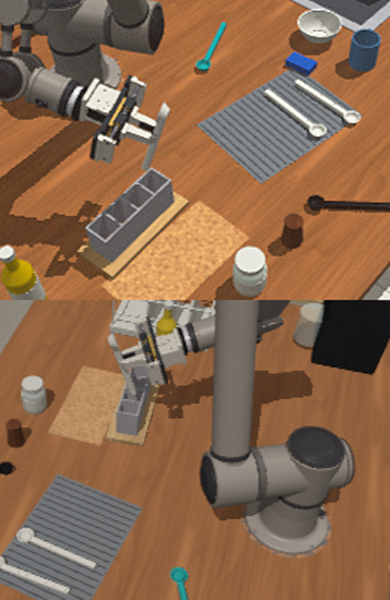

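Request:
apply_moves --delta_pos '[[-0.016,-0.001,-0.02],[-0.016,-0.001,-0.06],[-0.016,-0.001,-0.1],[-0.016,-0.001,-0.14],[-0.016,-0.001,-0.18],[-0.016,-0.001,-0.22],[-0.016,-0.001,-0.25],[-0.016,-0.001,-0.26]]' --dr '[[0,0,0],[0,0,0],[0,0,0],[0,0,0],[0,0,0],[0,0,0],[0,0,0],[0,0,0]]' --jaw '[0.05,0.05,0.05,0.05,0.05,0.05,0.05,0.05]'

```text
time: 9.18
tool_pos: [0.5083, -0.166, 0.164]
tool_rot: [-3.135, -1.268, 0.431]
contact_force: [1.2, 0.8, -0.6]
opening: 0.0159
grip_force: 10.0
```

Request:
apply_moves --delta_pos '[[0,0,-0.01],[0,0,-0.02],[0,0,-0.03],[0,0,-0.04],[0,0,-0.05],[0,0,-0.05]]' --dr '[[0,0,0],[0,0,0],[0,0,0],[0,0,0],[0,0,0],[0,0,0]]' --jaw '[0.05,0.05,0.05,0.05,0.05,0.05]'

```text
time: 9.68
tool_pos: [0.5084, -0.167, 0.1449]
tool_rot: [-3.14, -1.271, 0.435]
contact_force: [-0.0, -0.3, -1.7]
opening: 0.0158
grip_force: 1.0
```

```bash
python3 corr.py 3 25 .3
python3 - <<'E'
from h import *
a,c,_=shot("scene"); b,d,_=shot("side")
i=a[160:290,130:270]; j=b[90:220,200:340]
cv2.imwrite("pics/p4.png",cv2.resize(np.hstack([i,j]),None,fx=2.5,fy=2.5,interpolation=cv2.INTER_CUBIC)[:,:,::-1])
E
```

```text
9.6833 [ 0.508 -0.167  0.145] 0.015769390848333908 0.9997852519154549 to final: dpos/.4 [0.009 0.001 0.001] dr/.5 [-0.001 -0.001 -0.001] cup [ 0.481 -0.181]
```

View pics/p4.png

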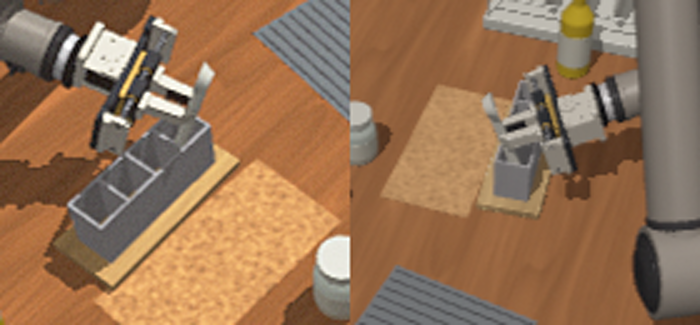

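Request:
apply_moves --delta_pos '[[0,0,0],[0,0,0],[0,0,0],[0,0,0],[0,0,0],[-0.02,-0.01,0.007],[-0.05,-0.023,0.017],[-0.1,-0.046,0.034]]' --dr '[[0,0,0],[0,0,0],[0,0,0],[0,0,0],[0,0,0],[0,0,0],[0,0,0],[0,0,0]]' --jaw '[0.2,0.25,0.3,0.34,0.34,0.34,0.34,0.34]'

```text
time: 10.45
tool_pos: [0.468, -0.1846, 0.159]
tool_rot: [-3.139, -1.271, 0.437]
contact_force: [0.4, 0.3, 0.3]
opening: 0.0312
grip_force: 0.0
```

Request:
apply_moves --delta_pos '[[-0.05,-0.02,0.03],[-0.1,-0.05,0.1],[-0.12,-0.06,0.2],[-0.12,-0.06,0.3],[-0.12,-0.06,0.35],[-0.12,-0.06,0.35]]' --dr '[[0,0,0],[0,0,0],[0,0,0],[0,0,0],[0,0,0],[0,0,0]]' --jaw '[0.34,0.34,0.5,0.7,1,1]'

```text
time: 10.95
tool_pos: [0.42, -0.2103, 0.3024]
tool_rot: [3.115, -1.27, 0.462]
contact_force: [0.5, -0.5, 0.2]
opening: 0.0531
grip_force: 0.0
```

```bash
python3 log.py
cat > spoons.py <<'E'
from h import *
np.set_printoptions(precision=4,suppress=True)
# measure spoons B, C from fixed cameras: white pixels in expected boxes, on the plane z=.012
for n,boxes in (("scene",[(265,140,318,185),(293,138,345,175)]),("side",[(185,228,250,262),(168,246,232,280)])):
    im,c,_=shot(n); g=im.astype(int); m=((g.min(2)>165)&(g.max(2)-g.min(2)<45)).astype(np.uint8)
    k,lab,s,_=cv2.connectedComponentsWithStats(m,connectivity=8)
    for i in range(1,k):
        ys,xs=np.where(lab==i); w=back(c,np.c_[xs,ys],.014)[:,:2]; mu=w.mean(0)
        if 120<=s[i,4] and .35<mu[0]<.75 and 0<mu[1]<.48:
            lo=w[:,0].min(); hi=w[:,0].max(); hd=w[(w[:,0]<lo+.165)]; kk=np.polyfit(hd[:,0],hd[:,1],1)
            print(n,s[i],"x %.4f..%.4f slope %.4f y0 %.4f"%(lo,hi,kk[0],np.polyval(kk,lo)))
E
python3 spoons.py
python3 - <<'E'
from h import *
a,c,_=shot("scene"); b,d,_=shot("side")
i=a[130:290,130:350]; j=b[90:290,160:380]
cv2.imwrite("pics/p5.png",cv2.resize(np.hstack([a[130:290,130:350],b[110:270,160:380]]),None,fx=1.8,fy=1.8,interpolation=cv2.INTER_CUBIC)[:,:,::-1])
E
```

```text
time 10.95 q [-1.3766  0.279   2.1279  1.1945  1.5025 -0.8679] p [ 0.42   -0.2103  0.3024] rot [ 3.1147 -1.2698  0.4615]
v [0.2228 0.5062 0.3796 0.0465 0.3181 0.0764] res 3.6096542619684646e-05 roterr 4.803900036285107e-16
scene [297 143  43  29 178] x 0.4741..0.6924 slope -0.0775 y0 0.3783
scene [276 149  42  32 196] x 0.4364..0.6520 slope -0.1458 y0 0.2939
side [191 232  52  26 211] x 0.4379..0.6538 slope -0.1489 y0 0.2911
side [173 250  53  25 219] x 0.4763..0.6930 slope -0.0882 y0 0.3759
```

View pics/p5.png

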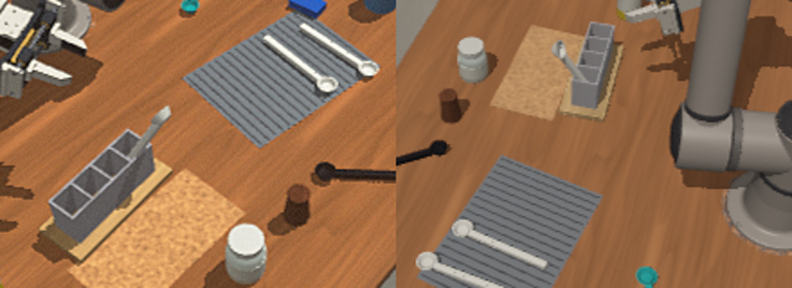

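```bash
cat > goto.py <<'E'
# goto.py x y z roll|yaw...: slerp from present pose to tool down (yaw) at xyz in n calls
from h import *
import sys
from scipy.spatial.transform import Slerp
np.set_printoptions(precision=3,suppress=True)
x,y,z,yaw,n=map(float,sys.argv[1:6]); n=int(n)
st=telemetry.observe(); p0=st["tool_pos"]; R0=R.from_euler("xyz",st["tool_rot"])
R1=R.from_euler("xyz",[np.pi,0,yaw]); p1=np.array([x,y,z])
rv=(R1*R0.inv()).as_rotvec(); sl=Slerp([0,1],R.concatenate([R0,R1])); q=st["qpos"]
for i in range(1,4*n+1):
    f=i/(4*n); q2,e=ik(p0+(p1-p0)*f,sl(f),q)
    print("%.2f"%f,q2,"err %.4f dq %.2f"%(e,abs(q2-q).max())); q=q2
print(p0,"per call dpos/.4",(p1-p0)/n/.4,"dr/.5",rv/n/.5)
E
python3 goto.py .563 .274 .3 -.145 3
```

```text
0.08 [-1.285  0.161  2.188  1.198  1.373 -0.732] err 0.0000 dq 0.14
0.17 [-1.155  0.042  2.212  1.184  1.232 -0.545] err 0.0000 dq 0.19
0.25 [-0.979 -0.053  2.204  1.132  1.072 -0.302] err 0.0000 dq 0.24
0.33 [-0.763 -0.107  2.164  1.011  0.907  0.01 ] err 0.0000 dq 0.31
0.42 [-0.531 -0.115  2.095  0.797  0.778  0.403] err 0.0000 dq 0.39
0.50 [-0.313 -0.082  2.002  0.519  0.735  0.842] err 0.0000 dq 0.44
0.58 [-0.129 -0.019  1.889  0.272  0.788  1.229] err 0.0000 dq 0.39
0.67 [0.016 0.063 1.759 0.113 0.903 1.512] err 0.0000 dq 0.28
0.75 [0.128 0.158 1.614 0.03  1.049 1.707] err 0.0000 dq 0.20
0.83 [ 0.214  0.263  1.454 -0.006  1.211  1.847] err 0.0000 dq 0.16
0.92 [ 0.28   0.376  1.277 -0.012  1.382  1.955] err 0.0000 dq 0.18
1.00 [0.331 0.499 1.079 0.    1.563 2.046] err 0.0000 dq 0.20
[ 0.42  -0.209  0.298] per call dpos/.4 [0.119 0.403 0.002] dr/.5 [-0.126  0.849 -0.333]
```

Request:
apply_moves --delta_pos '[[0.015,0.05,0.03],[0.03,0.1,0.05],[0.045,0.15,0.05],[0.06,0.2,0.05],[0.074,0.252,0.05],[0.089,0.302,0.05],[0.104,0.353,0.05],[0.119,0.403,0.05]]' --dr '[[-0.016,0.106,-0.042],[-0.032,0.212,-0.083],[-0.047,0.318,-0.125],[-0.063,0.425,-0.167],[-0.079,0.531,-0.208],[-0.095,0.637,-0.25],[-0.11,0.743,-0.291],[-0.126,0.849,-0.333]]' --jaw '[0.6,0.6,0.6,0.6,0.6,0.6,0.6,0.6]'

```text
time: 11.82
tool_pos: [0.4677, -0.0472, 0.3176]
tool_rot: [-3.011, -0.843, 0.15]
contact_force: [-0.4, 0.3, -0.6]
opening: 0.0552
grip_force: 0.0
```

Request:
apply_moves --delta_pos '[[0.015,0.05,0],[0.03,0.1,0],[0.045,0.15,0],[0.06,0.2,0],[0.074,0.252,0],[0.089,0.302,0],[0.104,0.353,0],[0.119,0.403,0]]' --dr '[[-0.016,0.106,-0.042],[-0.032,0.212,-0.083],[-0.047,0.318,-0.125],[-0.063,0.425,-0.167],[-0.079,0.531,-0.208],[-0.095,0.637,-0.25],[-0.11,0.743,-0.291],[-0.126,0.849,-0.333]]' --jaw '[0.6,0.6,0.6,0.6,0.6,0.6,0.6,0.6]'

```text
time: 12.48
tool_pos: [0.5153, 0.114, 0.317]
tool_rot: [-3.052, -0.413, 0.006]
contact_force: [0.3, -0.4, 0.5]
opening: 0.055
grip_force: 0.0
```

Request:
apply_moves --delta_pos '[[0.015,0.05,0],[0.03,0.1,0],[0.045,0.15,-0.03],[0.06,0.2,-0.07],[0.074,0.252,-0.12],[0.089,0.302,-0.16],[0.104,0.353,-0.2],[0.119,0.403,-0.24]]' --dr '[[-0.016,0.106,-0.042],[-0.032,0.212,-0.083],[-0.047,0.318,-0.125],[-0.063,0.425,-0.167],[-0.079,0.531,-0.208],[-0.095,0.637,-0.25],[-0.11,0.743,-0.291],[-0.126,0.849,-0.333]]' --jaw '[0.6,0.6,0.6,0.6,0.6,0.6,0.6,0.6]'

```text
time: 13.15
tool_pos: [0.5627, 0.2751, 0.2194]
tool_rot: [3.137, 0.007, -0.143]
contact_force: [0.2, -0.8, 1.2]
opening: 0.0552
grip_force: 0.0
```

```bash
python3 spoons.py; python3 goto.py .563 .274 .003 -.145 1|tail -1
```

```text
scene [297 143  43  29 180] x 0.4741..0.6925 slope -0.0775 y0 0.3783
scene [276 149  42  32 194] x 0.4364..0.6520 slope -0.1449 y0 0.2939
side [191 232  52  26 224] x 0.4379..0.6538 slope -0.1501 y0 0.2910
side [173 250  53  25 233] x 0.4763..0.6930 slope -0.0864 y0 0.3758
[0.562 0.276 0.215] per call dpos/.4 [ 0.002 -0.005 -0.529] dr/.5 [ 0.01  -0.028 -0.008]
```

Request:
apply_moves --delta_pos '[[0.002,-0.005,-0.08],[0.002,-0.005,-0.17],[0.002,-0.005,-0.26],[0.002,-0.005,-0.35],[0.002,-0.005,-0.43],[0.002,-0.005,-0.49],[0.002,-0.005,-0.53],[0.002,-0.005,-0.53]]' --dr '[[0,-0.02,0],[0,-0.02,0],[0,-0.02,0],[0,-0.02,0],[0,-0.02,0],[0,-0.02,0],[0,-0.02,0],[0,-0.02,0]]' --jaw '[0.6,0.6,0.6,0.6,0.6,0.5,0.4,0.35]'

```text
time: 13.92
tool_pos: [0.5606, 0.2704, 0.0061]
tool_rot: [3.138, -0.001, -0.143]
contact_force: [-1.2, -0.1, -0.4]
opening: 0.0397
grip_force: 0.0
```

Request:
apply_moves --delta_pos '[[0,0,0],[0,0,0],[0,0,0],[0,0,0],[0,0,0],[0,0,0],[0,0,0],[0,0,0]]' --dr '[[0,0,0],[0,0,0],[0,0,0],[0,0,0],[0,0,0],[0,0,0],[0,0,0],[0,0,0]]' --jaw '[0.32,0.28,0.25,0.2,0.15,0.1,0.05,0.05]' --force 10

```text
time: 14.58
tool_pos: [0.5646, 0.2723, 0.0121]
tool_rot: [-3.141, -0.011, -0.143]
contact_force: [-0.4, -1.0, 6.5]
opening: 0.0159
grip_force: 10.0
```

```bash
sed -i 's/off=-.008/off=-.012/' h.py; python3 plan.py 2 25 .3
```

```text
total rv [ 0.185 -1.262  0.499] calls 3 hover [ 0.511 -0.22   0.27 ] final [ 0.511 -0.22   0.145]
f 0.00 [0.552 0.272 0.074] [ 0.336  0.648  1.46  -0.005  1.023  2.052] err 0.0000 dq 0.11
f 0.00 [0.54  0.272 0.136] [ 0.343  0.56   1.431 -0.005  1.14   2.059] err 0.0000 dq 0.12
f 0.00 [0.527 0.272 0.198] [ 0.35   0.484  1.382 -0.004  1.266  2.065] err 0.0000 dq 0.13
f 0.00 [0.515 0.272 0.26 ] [ 0.357  0.421  1.311 -0.004  1.399  2.072] err 0.0000 dq 0.13
f 0.00 [0.515 0.272 0.26 ] [ 0.357  0.421  1.311 -0.004  1.399  2.072] err 0.0000 dq 0.00
f 0.08 [0.514 0.231 0.261] [ 0.296  0.325  1.46  -0.018  1.241  1.974] err 0.0000 dq 0.16
f 0.17 [0.514 0.19  0.262] [ 0.22   0.236  1.597 -0.01   1.085  1.854] err 0.0000 dq 0.16
f 0.25 [0.514 0.149 0.263] [0.124 0.155 1.724 0.033 0.934 1.697] err 0.0000 dq 0.16
f 0.33 [0.514 0.108 0.263] [0.004 0.086 1.84  0.132 0.794 1.477] err 0.0000 dq 0.22
f 0.42 [0.513 0.067 0.264] [-0.142  0.032  1.943  0.317  0.684  1.162] err 0.0000 dq 0.32
f 0.50 [0.513 0.026 0.265] [-0.312  0.002  2.029  0.596  0.636  0.743] err 0.0000 dq 0.42
f 0.58 [ 0.513 -0.015  0.266] [-0.498  0.001  2.096  0.895  0.676  0.294] err 0.0000 dq 0.45
f 0.67 [ 0.512 -0.056  0.267] [-0.682  0.036  2.139  1.12   0.787 -0.087] err 0.0000 dq 0.38
f 0.75 [ 0.512 -0.097  0.268] [-0.846  0.104  2.154  1.253  0.932 -0.375] err 0.0000 dq 0.29
f 0.83 [ 0.512 -0.138  0.268] [-0.98   0.197  2.14   1.319  1.082 -0.589] err 0.0000 dq 0.21
f 0.92 [ 0.512 -0.179  0.269] [-1.083  0.306  2.096  1.348  1.224 -0.745] err 0.0000 dq 0.16
f 1.00 [ 0.511 -0.22   0.27 ] [-1.158  0.419  2.026  1.357  1.357 -0.855] err 0.0000 dq 0.13
per call dpos/0.4 [-0.003 -0.41   0.008] dr/0.5 [ 0.124 -0.841  0.333] lift [-0.125  0.     0.62 ]
```

Request:
apply_moves --delta_pos '[[0,0,0],[0,0,0],[0,0,0],[0,0,0],[0,0,0],[0,0,0]]' --dr '[[0,0,0],[0,0,0],[0,0,0],[0,0,0],[0,0,0],[0,0,0]]' --jaw '[0.35,0.4,0.4,0.4,0.4,0.4]'

```text
time: 15.08
tool_pos: [0.5639, 0.2722, 0.0107]
tool_rot: [-3.141, -0.009, -0.143]
contact_force: [-0.2, -0.9, 0.3]
opening: 0.0369
grip_force: 0.0
```

```bash
python3 - <<'E'
from h import *
im,c,st=shot("wrist","w6.png"); print(st["tool_pos"],st["contact_force"],st["opening"])
E
python3 spoons.py
```

```text
[0.56394868 0.27218705 0.01073959] [-0.18159614 -0.86625865  0.28748891] 0.036913879700240425
scene [314 154  26  18 120] x 0.5706..0.6925 slope -0.1047 y0 0.3712
side [173 250  53  25 227] x 0.4763..0.6930 slope -0.0855 y0 0.3758
```

View pics/w6.png

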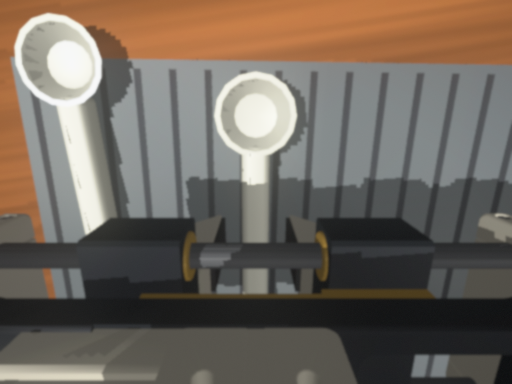

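Request:
apply_moves --delta_pos '[[0,0,-0.006],[0,0,-0.012],[0,0,-0.017],[0,0,-0.017]]' --dr '[[0,0,0],[0,0,0],[0,0,0],[0,0,0]]' --jaw '[0.4,0.4,0.4,0.35]'

```text
time: 15.57
tool_pos: [0.5636, 0.272, 0.0034]
tool_rot: [3.142, -0.008, -0.143]
contact_force: [-0.7, 0.8, 0.2]
opening: 0.0346
grip_force: 0.0
```

Request:
apply_moves --delta_pos '[[0,0,0],[0,0,0],[0,0,0],[0,0,0],[0,0,0],[0,0,0],[0,0,0]]' --dr '[[0,0,0],[0,0,0],[0,0,0],[0,0,0],[0,0,0],[0,0,0],[0,0,0]]' --jaw '[0.3,0.25,0.2,0.15,0.1,0.05,0.05]' --force 10

```text
time: 16.15
tool_pos: [0.5641, 0.2722, 0.0042]
tool_rot: [-3.141, -0.01, -0.143]
contact_force: [1.0, -0.2, 0.1]
opening: 0.0155
grip_force: 10.0
```

```bash
python3 plan.py 2 25 .3|sed -n '1p;$p'
```

```text
total rv [ 0.186 -1.263  0.5  ] calls 3 hover [ 0.511 -0.22   0.27 ] final [ 0.511 -0.22   0.145]
per call dpos/0.4 [-0.002 -0.41   0.008] dr/0.5 [ 0.124 -0.842  0.333] lift [-0.125  0.     0.639]
```

```bash
sed -i 's/ph\[2\]+=.125/ph[2]+=.235/; s/p0\[1\],.26/p0[1],.37/' plan.py; python3 plan.py 2 25 .3
```

```text
total rv [ 0.186 -1.263  0.5  ] calls 3 hover [ 0.511 -0.22   0.38 ] final [ 0.511 -0.22   0.145]
f 0.00 [0.552 0.272 0.096] [ 0.336  0.623  1.44  -0.004  1.07   2.052] err 0.0000 dq 0.17
f 0.00 [0.539 0.272 0.187] [ 0.343  0.513  1.364 -0.004  1.256  2.058] err 0.0000 dq 0.19
f 0.00 [0.527 0.272 0.279] [ 0.35   0.433  1.241 -0.004  1.458  2.065] err 0.0000 dq 0.20
f 0.00 [0.514 0.272 0.37 ] [ 0.358  0.388  1.069 -0.004  1.675  2.071] err 0.0000 dq 0.22
f 0.00 [0.514 0.272 0.37 ] [ 0.358  0.388  1.069 -0.004  1.675  2.071] err 0.0000 dq 0.00
f 0.08 [0.514 0.231 0.371] [ 0.296  0.282  1.225 -0.017  1.52   1.969] err 0.0000 dq 0.16
f 0.17 [0.514 0.19  0.372] [ 0.22   0.183  1.367 -0.009  1.369  1.851] err 0.0000 dq 0.15
f 0.25 [0.513 0.149 0.373] [0.124 0.093 1.496 0.028 1.225 1.707] err 0.0000 dq 0.14
f 0.33 [0.513 0.108 0.373] [0.004 0.013 1.613 0.105 1.093 1.521] err 0.0000 dq 0.19
f 0.42 [0.513 0.067 0.374] [-0.142 -0.053  1.716  0.238  0.985  1.277] err 0.0000 dq 0.24
f 0.50 [0.513 0.026 0.375] [-0.312 -0.098  1.805  0.432  0.92   0.97 ] err 0.0000 dq 0.31
f 0.58 [ 0.512 -0.015  0.376] [-0.498 -0.116  1.877  0.661  0.918  0.625] err 0.0000 dq 0.35
f 0.67 [ 0.512 -0.056  0.377] [-0.682 -0.101  1.929  0.877  0.978  0.291] err 0.0000 dq 0.33
f 0.75 [ 0.512 -0.097  0.378] [-0.846 -0.053  1.959  1.046  1.079  0.006] err 0.0000 dq 0.29
f 0.83 [ 0.512 -0.138  0.378] [-0.981  0.024  1.964  1.165  1.196 -0.224] err 0.0000 dq 0.23
f 0.92 [ 0.511 -0.179  0.379] [-1.083  0.123  1.944  1.246  1.315 -0.406] err 0.0000 dq 0.18
f 1.00 [ 0.511 -0.22   0.38 ] [-1.158  0.233  1.898  1.303  1.433 -0.546] err 0.0000 dq 0.14
per call dpos/0.4 [-0.002 -0.41   0.008] dr/0.5 [ 0.124 -0.842  0.333] lift [-0.125  0.     0.914]
```

Request:
apply_moves --delta_pos '[[-0.01,0,0.03],[-0.02,0,0.1],[-0.04,0,0.18],[-0.06,0,0.26],[-0.08,0,0.34],[-0.09,0,0.42],[-0.1,0,0.5]]' --dr '[[0,0,0],[0,0,0],[0,0,0],[0,0,0],[0,0,0],[0,0,0],[0,0,0]]' --jaw '[0.05,0.05,0.05,0.05,0.05,0.05,0.05]'

```text
time: 16.73
tool_pos: [0.5229, 0.2721, 0.2066]
tool_rot: [-3.141, -0.009, -0.143]
contact_force: [-0.1, 0.6, -1.1]
opening: 0.0158
grip_force: 10.0
```

Request:
apply_moves --delta_pos '[[-0.01,0,0.08],[-0.02,0,0.16],[-0.025,0,0.24],[-0.025,0,0.32],[-0.025,0,0.39],[-0.025,0,0.414]]' --dr '[[0,0,0],[0,0,0],[0,0,0],[0,0,0],[0,0,0],[0,0,0]]' --jaw '[0.05,0.05,0.05,0.05,0.05,0.05]'

```text
time: 17.23
tool_pos: [0.5142, 0.2724, 0.3753]
tool_rot: [-3.137, -0.016, -0.143]
contact_force: [0.2, 0.2, -0.9]
opening: 0.0159
grip_force: 10.0
```

Request:
apply_moves --delta_pos '[[0,-0.051,0],[0,-0.102,0],[0,-0.154,0],[0,-0.205,0],[0,-0.256,0],[0,-0.308,0],[0,-0.359,0],[0,-0.41,0.008]]' --dr '[[0.015,-0.105,0.042],[0.031,-0.21,0.083],[0.046,-0.316,0.125],[0.062,-0.421,0.167],[0.078,-0.526,0.208],[0.093,-0.631,0.25],[0.108,-0.737,0.291],[0.124,-0.842,0.333]]' --jaw '[0.05,0.05,0.05,0.05,0.05,0.05,0.05,0.05]'

```text
time: 17.9
tool_pos: [0.5126, 0.1074, 0.3714]
tool_rot: [-3.049, -0.425, 0.007]
contact_force: [-0.4, -0.8, -1.0]
opening: 0.0158
grip_force: 10.0
```

Request:
apply_moves --delta_pos '[[0,-0.051,0],[0,-0.102,0],[0,-0.154,0],[0,-0.205,0],[0,-0.256,0],[0,-0.308,0],[0,-0.359,0],[0,-0.41,0.008]]' --dr '[[0.015,-0.105,0.042],[0.031,-0.21,0.083],[0.046,-0.316,0.125],[0.062,-0.421,0.167],[0.078,-0.526,0.208],[0.093,-0.631,0.25],[0.108,-0.737,0.291],[0.124,-0.842,0.333]]' --jaw '[0.05,0.05,0.05,0.05,0.05,0.05,0.05,0.05]'

```text
time: 18.57
tool_pos: [0.5129, -0.0562, 0.375]
tool_rot: [-3.013, -0.851, 0.153]
contact_force: [0.2, 0.1, -2.4]
opening: 0.0158
grip_force: 10.0
```

Request:
apply_moves --delta_pos '[[0,-0.051,0],[0,-0.102,0],[0,-0.154,0],[0,-0.205,0],[0,-0.256,0],[0,-0.308,0],[0,-0.359,0],[0,-0.41,0.008]]' --dr '[[0.015,-0.105,0.042],[0.031,-0.21,0.083],[0.046,-0.316,0.125],[0.062,-0.421,0.167],[0.078,-0.526,0.208],[0.093,-0.631,0.25],[0.108,-0.737,0.291],[0.124,-0.842,0.333]]' --jaw '[0.05,0.05,0.05,0.05,0.05,0.05,0.05,0.05]'

```text
time: 19.23
tool_pos: [0.5133, -0.2204, 0.3781]
tool_rot: [-3.136, -1.272, 0.43]
contact_force: [0.0, -0.1, -0.9]
opening: 0.0159
grip_force: 10.0
```

```bash
python3 corr.py 2 25 .3
cat > duo.py <<'E'
from h import *
import sys
a,c,_=shot("scene"); b,d,_=shot("side")
cv2.imwrite("pics/"+sys.argv[1],cv2.resize(np.hstack([a[120:290,120:340],b[100:270,180:400]]),None,fx=1.8,fy=1.8,interpolation=cv2.INTER_CUBIC)[:,:,::-1])
E
python3 duo.py p7.png
```

```text
19.2333 [ 0.513 -0.22   0.378] 0.015892789634186943 9.998873770236969 to final: dpos/.4 [-0.005  0.001 -0.582] dr/.5 [-0.004  0.     0.001] cup [ 0.484 -0.233]
```

View pics/p7.png

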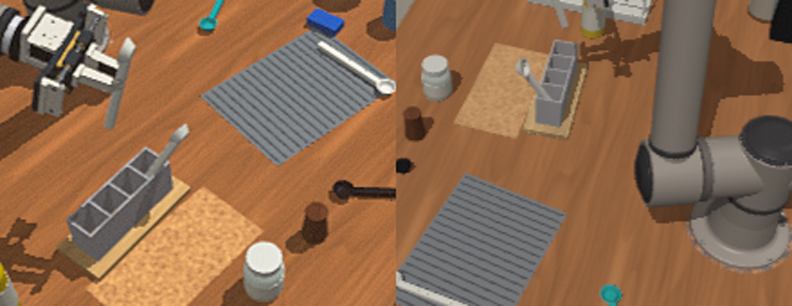

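Request:
apply_moves --delta_pos '[[-0.005,0.001,-0.06],[-0.005,0.001,-0.13],[-0.005,0.001,-0.2],[-0.005,0.001,-0.27],[-0.005,0.001,-0.33],[-0.005,0.001,-0.39],[-0.005,0.001,-0.44],[-0.005,0.001,-0.46]]' --dr '[[0,0,0],[0,0,0],[0,0,0],[0,0,0],[0,0,0],[0,0,0],[0,0,0],[0,0,0]]' --jaw '[0.05,0.05,0.05,0.05,0.05,0.05,0.05,0.05]'

```text
time: 20.0
tool_pos: [0.5115, -0.2177, 0.1929]
tool_rot: [-3.126, -1.268, 0.422]
contact_force: [-1.0, -0.0, -0.7]
opening: 0.016
grip_force: 10.0
```

Request:
apply_moves --delta_pos '[[0,0,-0.02],[0,0,-0.04],[0,0,-0.06],[0,0,-0.08],[0,0,-0.1],[0,0,-0.115],[0,0,-0.12],[0,0,-0.12]]' --dr '[[0,0,0],[0,0,0],[0,0,0],[0,0,0],[0,0,0],[0,0,0],[0,0,0],[0,0,0]]' --jaw '[0.05,0.05,0.05,0.05,0.05,0.05,0.05,0.05]'

```text
time: 20.67
tool_pos: [0.512, -0.2194, 0.1469]
tool_rot: [-3.138, -1.27, 0.433]
contact_force: [-0.2, 0.3, -0.4]
opening: 0.0159
grip_force: 10.0
```

```bash
python3 corr.py 2 25 .3; python3 duo.py p8.png
```

```text
20.6667 [ 0.512 -0.219  0.147] 0.01587165236218566 9.998399466276169 to final: dpos/.4 [-0.002 -0.002 -0.004] dr/.5 [-0.001 -0.002  0.   ] cup [ 0.484 -0.233]
```

View pics/p8.png

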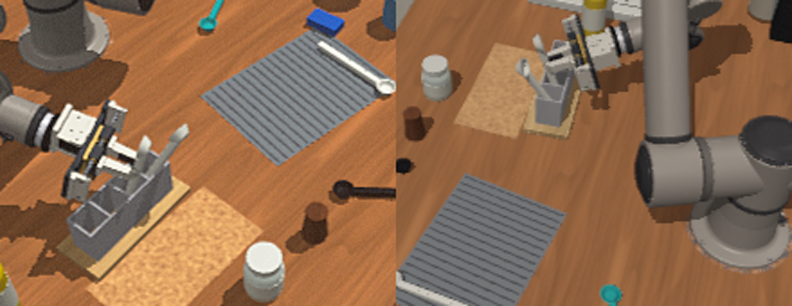

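Request:
apply_moves --delta_pos '[[0,0,0],[0,0,0],[0,0,0],[0,0,0],[0,0,0],[-0.02,-0.01,0.007],[-0.05,-0.023,0.017],[-0.1,-0.046,0.034]]' --dr '[[0,0,0],[0,0,0],[0,0,0],[0,0,0],[0,0,0],[0,0,0],[0,0,0],[0,0,0]]' --jaw '[0.2,0.25,0.3,0.3,0.3,0.3,0.3,0.3]'

```text
time: 21.43
tool_pos: [0.4716, -0.237, 0.1609]
tool_rot: [-3.138, -1.27, 0.435]
contact_force: [-0.0, -0.3, -0.6]
opening: 0.0275
grip_force: 0.0
```

Request:
apply_moves --delta_pos '[[-0.05,-0.02,0.03],[-0.1,-0.05,0.1],[-0.12,-0.06,0.2],[-0.12,-0.06,0.3],[-0.12,-0.06,0.39],[-0.12,-0.06,0.42]]' --dr '[[0,0,0],[0,0,0],[0,0,0],[0,0,0],[0,0,0],[0,0,0]]' --jaw '[0.3,0.3,0.4,0.5,0.6,0.6]'

```text
time: 21.93
tool_pos: [0.4235, -0.2624, 0.3334]
tool_rot: [3.119, -1.27, 0.457]
contact_force: [-0.1, -0.3, 0.3]
opening: 0.05
grip_force: 0.0
```

```bash
python3 spoons.py; python3 goto.py .602 .366 .32 -.085 4
```

```text
scene [297 143  43  29 178] x 0.4741..0.6925 slope -0.0780 y0 0.3784
side [173 250  53  25 219] x 0.4763..0.6930 slope -0.0882 y0 0.3759
0.06 [-1.326  0.201  2.035  1.17   1.464 -0.66 ] err 0.0000 dq 0.10
0.12 [-1.237  0.104  2.079  1.158  1.359 -0.546] err 0.0000 dq 0.11
0.19 [-1.122  0.016  2.103  1.132  1.244 -0.4  ] err 0.0000 dq 0.15
0.25 [-0.976 -0.054  2.105  1.082  1.117 -0.216] err 0.0000 dq 0.18
0.31 [-0.802 -0.099  2.085  0.993  0.986  0.011] err 0.0000 dq 0.23
0.38 [-0.61  -0.114  2.044  0.851  0.869  0.29 ] err 0.0000 dq 0.28
0.44 [-0.417 -0.1    1.984  0.657  0.793  0.613] err 0.0000 dq 0.32
0.50 [-0.239 -0.061  1.906  0.443  0.777  0.946] err 0.0000 dq 0.33
0.56 [-0.086 -0.004  1.813  0.258  0.819  1.24 ] err 0.0000 dq 0.29
0.62 [0.042 0.067 1.705 0.126 0.902 1.47 ] err 0.0000 dq 0.23
0.69 [0.146 0.148 1.585 0.045 1.011 1.643] err 0.0000 dq 0.17
0.75 [ 0.23   0.237  1.451 -0.001  1.134  1.772] err 0.0000 dq 0.13
0.81 [ 0.299  0.332  1.302 -0.021  1.268  1.873] err 0.0000 dq 0.15
0.88 [ 0.354  0.436  1.135 -0.025  1.413  1.955] err 0.0000 dq 0.17
0.94 [ 0.4    0.55   0.943 -0.017  1.571  2.027] err 0.0000 dq 0.19
1.00 [0.438 0.681 0.711 0.    1.75  2.093] err 0.0000 dq 0.23
[ 0.424 -0.262  0.331] per call dpos/.4 [ 0.112  0.393 -0.007] dr/.5 [-0.109  0.631 -0.226]
```

Request:
apply_moves --delta_pos '[[0.014,0.049,0.02],[0.028,0.098,0.03],[0.042,0.147,0.03],[0.056,0.197,0.03],[0.07,0.246,0.03],[0.084,0.295,0.03],[0.098,0.344,0.03],[0.112,0.393,0.03]]' --dr '[[-0.014,0.079,-0.028],[-0.027,0.158,-0.057],[-0.041,0.237,-0.085],[-0.055,0.316,-0.113],[-0.068,0.394,-0.141],[-0.082,0.473,-0.17],[-0.095,0.552,-0.198],[-0.109,0.631,-0.226]]' --jaw '[0.6,0.6,0.6,0.6,0.6,0.6,0.6,0.6]'

```text
time: 22.7
tool_pos: [0.4683, -0.1038, 0.3395]
tool_rot: [-3.026, -0.95, 0.216]
contact_force: [0.5, 0.6, 0.2]
opening: 0.0552
grip_force: 0.0
```

Request:
apply_moves --delta_pos '[[0.014,0.049,0],[0.028,0.098,0],[0.042,0.147,0],[0.056,0.197,0],[0.07,0.246,0],[0.084,0.295,0],[0.098,0.344,0],[0.112,0.393,0]]' --dr '[[-0.014,0.079,-0.028],[-0.027,0.158,-0.057],[-0.041,0.237,-0.085],[-0.055,0.316,-0.113],[-0.068,0.394,-0.141],[-0.082,0.473,-0.17],[-0.095,0.552,-0.198],[-0.109,0.631,-0.226]]' --jaw '[0.6,0.6,0.6,0.6,0.6,0.6,0.6,0.6]'

```text
time: 23.37
tool_pos: [0.5132, 0.0533, 0.3393]
tool_rot: [-3.033, -0.629, 0.108]
contact_force: [-0.4, 0.2, -1.0]
opening: 0.0553
grip_force: 0.0
```

Request:
apply_moves --delta_pos '[[0.014,0.049,0],[0.028,0.098,-0.01],[0.042,0.147,-0.03],[0.056,0.197,-0.05],[0.07,0.246,-0.07],[0.084,0.295,-0.1],[0.098,0.344,-0.13],[0.112,0.393,-0.15]]' --dr '[[-0.014,0.079,-0.028],[-0.027,0.158,-0.057],[-0.041,0.237,-0.085],[-0.055,0.316,-0.113],[-0.068,0.394,-0.141],[-0.082,0.473,-0.17],[-0.095,0.552,-0.198],[-0.109,0.631,-0.226]]' --jaw '[0.6,0.6,0.6,0.6,0.6,0.6,0.6,0.6]'

```text
time: 24.03
tool_pos: [0.5576, 0.21, 0.2775]
tool_rot: [-3.075, -0.309, 0.014]
contact_force: [0.3, -0.3, -0.1]
opening: 0.0551
grip_force: 0.0
```

Request:
apply_moves --delta_pos '[[0.014,0.049,-0.03],[0.028,0.098,-0.06],[0.042,0.147,-0.1],[0.056,0.197,-0.14],[0.07,0.246,-0.18],[0.084,0.295,-0.22],[0.098,0.344,-0.27],[0.112,0.393,-0.32]]' --dr '[[-0.014,0.079,-0.028],[-0.027,0.158,-0.057],[-0.041,0.237,-0.085],[-0.055,0.316,-0.113],[-0.068,0.394,-0.141],[-0.082,0.473,-0.17],[-0.095,0.552,-0.198],[-0.109,0.631,-0.226]]' --jaw '[0.6,0.6,0.6,0.6,0.6,0.6,0.6,0.6]'

```text
time: 24.7
tool_pos: [0.6029, 0.3669, 0.1499]
tool_rot: [3.141, 0.002, -0.091]
contact_force: [0.6, 0.2, 0.2]
opening: 0.0551
grip_force: 0.0
```

```bash
python3 spoons.py; python3 goto.py .602 .3665 .003 -.085 1|tail -1
```

```text
scene [297 143  43  29 182] x 0.4741..0.6925 slope -0.0775 y0 0.3783
side [181 257  45  18 153] x 0.4763..0.6525 slope -0.0855 y0 0.3758
[0.601 0.367 0.143] per call dpos/.4 [ 0.002 -0.002 -0.351] dr/.5 [ 0.007 -0.021  0.007]
```

Request:
apply_moves --delta_pos '[[0.002,-0.002,-0.06],[0.002,-0.002,-0.13],[0.002,-0.002,-0.2],[0.002,-0.002,-0.26],[0.002,-0.002,-0.31],[0.002,-0.002,-0.34],[0.002,-0.002,-0.34],[0.002,-0.002,-0.34]]' --dr '[[0,-0.02,0],[0,-0.02,0],[0,-0.02,0],[0,-0.02,0],[0,-0.02,0],[0,-0.02,0],[0,-0.02,0],[0,-0.02,0]]' --jaw '[0.6,0.6,0.6,0.6,0.6,0.5,0.4,0.4]'

```text
time: 25.47
tool_pos: [0.604, 0.3655, 0.017]
tool_rot: [-3.139, -0.012, -0.091]
contact_force: [-0.5, 0.1, 0.3]
opening: 0.0397
grip_force: 0.0
```

Request:
apply_moves --delta_pos '[[0,0,0],[0,0,0],[0,0,0]]' --dr '[[0,0,0],[0,0,0],[0,0,0]]' --jaw '[0.4,0.4,0.4]'

```text
time: 25.72
tool_pos: [0.6049, 0.3666, 0.0187]
tool_rot: [-3.137, -0.015, -0.09]
contact_force: [-1.1, 0.5, 0.0]
opening: 0.0363
grip_force: 0.0
```

Request:
apply_moves --delta_pos '[[-0.006,0,-0.015],[-0.006,0,-0.03],[-0.006,0,-0.037],[-0.006,0,-0.037],[-0.006,0,-0.037]]' --dr '[[0,0,0],[0,0,0],[0,0,0],[0,0,0],[0,0,0]]' --jaw '[0.4,0.4,0.4,0.4,0.35]'

```text
time: 26.13
tool_pos: [0.6014, 0.3661, 0.0016]
tool_rot: [-3.138, -0.012, -0.091]
contact_force: [-0.3, 0.6, 0.7]
opening: 0.0337
grip_force: 0.0
```

Request:
apply_moves --delta_pos '[[0,0,0],[0,0,0],[0,0,0],[0,0,0],[0,0,0],[0,0,0],[0,0,0]]' --dr '[[0,0,0],[0,0,0],[0,0,0],[0,0,0],[0,0,0],[0,0,0],[0,0,0]]' --jaw '[0.3,0.25,0.2,0.15,0.1,0.05,0.05]' --force 10

```text
time: 26.72
tool_pos: [0.6017, 0.3661, 0.0023]
tool_rot: [-3.138, -0.013, -0.091]
contact_force: [-0.8, -1.1, 1.5]
opening: 0.0163
grip_force: 10.0
```

```bash
python3 plan.py 1 25 .3
```

```text
total rv [ 0.216 -1.253  0.453] calls 3 hover [ 0.514 -0.272  0.38 ] final [ 0.514 -0.272  0.145]
f 0.00 [0.589 0.366 0.094] [ 0.447  0.757  1.179 -0.004  1.194  2.11 ] err 0.0000 dq 0.15
f 0.00 [0.577 0.366 0.186] [ 0.455  0.662  1.1   -0.004  1.366  2.117] err 0.0000 dq 0.17
f 0.00 [0.564 0.366 0.278] [ 0.463  0.597  0.971 -0.004  1.561  2.125] err 0.0000 dq 0.19
f 0.00 [0.552 0.366 0.37 ] [ 0.472  0.571  0.776 -0.004  1.783  2.133] err 0.0000 dq 0.22
f 0.00 [0.552 0.366 0.37 ] [ 0.472  0.571  0.776 -0.004  1.783  2.133] err 0.0000 dq 0.00
f 0.08 [0.549 0.313 0.371] [ 0.41   0.425  1.018 -0.026  1.583  2.032] err 0.0000 dq 0.24
f 0.17 [0.545 0.26  0.372] [ 0.332  0.297  1.217 -0.027  1.404  1.919] err 0.0000 dq 0.20
f 0.25 [0.542 0.207 0.373] [ 0.232  0.184  1.389 -0.001  1.238  1.779] err 0.0000 dq 0.17
f 0.33 [0.539 0.153 0.373] [0.106 0.084 1.537 0.069 1.089 1.595] err 0.0000 dq 0.18
f 0.42 [0.536 0.1   0.374] [-0.053  0.002  1.664  0.2    0.966  1.344] err 0.0000 dq 0.25
f 0.50 [0.533 0.047 0.375] [-0.243 -0.056  1.768  0.404  0.894  1.015] err 0.0000 dq 0.33
f 0.58 [ 0.53  -0.006  0.376] [-0.454 -0.081  1.847  0.652  0.896  0.638] err 0.0000 dq 0.38
f 0.67 [ 0.527 -0.059  0.377] [-0.666 -0.067  1.899  0.879  0.972  0.281] err 0.0000 dq 0.36
f 0.75 [ 0.524 -0.112  0.378] [-0.853 -0.011  1.919  1.045  1.09  -0.012] err 0.0000 dq 0.29
f 0.83 [ 0.52  -0.166  0.378] [-1.003  0.077  1.906  1.156  1.222 -0.236] err 0.0000 dq 0.22
f 0.92 [ 0.517 -0.219  0.379] [-1.116  0.188  1.861  1.228  1.351 -0.403] err 0.0000 dq 0.17
f 1.00 [ 0.514 -0.272  0.38 ] [-1.198  0.311  1.785  1.279  1.475 -0.521] err 0.0000 dq 0.12
per call dpos/0.4 [-0.031 -0.532  0.008] dr/0.5 [ 0.144 -0.835  0.302] lift [-0.125  0.     0.919]
```

Request:
apply_moves --delta_pos '[[-0.01,0,0.03],[-0.02,0,0.1],[-0.04,0,0.18],[-0.06,0,0.26],[-0.08,0,0.34],[-0.09,0,0.42],[-0.1,0,0.5]]' --dr '[[0,0,0],[0,0,0],[0,0,0],[0,0,0],[0,0,0],[0,0,0],[0,0,0]]' --jaw '[0.05,0.05,0.05,0.05,0.05,0.05,0.05]'

```text
time: 27.3
tool_pos: [0.5606, 0.3663, 0.2046]
tool_rot: [-3.137, -0.013, -0.09]
contact_force: [-0.1, 0.4, -0.7]
opening: 0.0159
grip_force: 10.0
```

Request:
apply_moves --delta_pos '[[-0.01,0,0.08],[-0.02,0,0.16],[-0.025,0,0.24],[-0.025,0,0.32],[-0.025,0,0.39],[-0.025,0,0.419]]' --dr '[[0,0,0],[0,0,0],[0,0,0],[0,0,0],[0,0,0],[0,0,0]]' --jaw '[0.05,0.05,0.05,0.05,0.05,0.05]'

```text
time: 27.8
tool_pos: [0.5514, 0.3666, 0.3757]
tool_rot: [-3.134, -0.019, -0.09]
contact_force: [0.2, 0.1, -0.8]
opening: 0.0159
grip_force: 10.0
```

Request:
apply_moves --delta_pos '[[-0.004,-0.066,0],[-0.008,-0.133,0],[-0.012,-0.2,0],[-0.016,-0.266,0],[-0.019,-0.332,0],[-0.023,-0.399,0],[-0.027,-0.466,0],[-0.031,-0.532,0.008]]' --dr '[[0.018,-0.104,0.038],[0.036,-0.209,0.076],[0.054,-0.313,0.113],[0.072,-0.418,0.151],[0.09,-0.522,0.189],[0.108,-0.626,0.227],[0.126,-0.731,0.264],[0.144,-0.835,0.302]]' --jaw '[0.05,0.05,0.05,0.05,0.05,0.05,0.05,0.05]'

```text
time: 28.47
tool_pos: [0.5378, 0.1525, 0.3731]
tool_rot: [-3.055, -0.43, 0.045]
contact_force: [-0.1, -0.4, -1.4]
opening: 0.0156
grip_force: 10.0
```

Request:
apply_moves --delta_pos '[[-0.004,-0.066,0],[-0.008,-0.133,0],[-0.012,-0.2,0],[-0.016,-0.266,0],[-0.019,-0.332,0],[-0.023,-0.399,0],[-0.027,-0.466,0],[-0.031,-0.532,0.008]]' --dr '[[0.018,-0.104,0.038],[0.036,-0.209,0.076],[0.054,-0.313,0.113],[0.072,-0.418,0.151],[0.09,-0.522,0.189],[0.108,-0.626,0.227],[0.126,-0.731,0.264],[0.144,-0.835,0.302]]' --jaw '[0.05,0.05,0.05,0.05,0.05,0.05,0.05,0.05]'

```text
time: 29.13
tool_pos: [0.5259, -0.0594, 0.3771]
tool_rot: [-3.027, -0.855, 0.182]
contact_force: [0.1, 0.8, -1.7]
opening: 0.0162
grip_force: 10.0
```

Request:
apply_moves --delta_pos '[[-0.004,-0.066,0],[-0.008,-0.133,0],[-0.012,-0.2,0],[-0.016,-0.266,0],[-0.019,-0.332,0],[-0.023,-0.399,0],[-0.027,-0.466,0],[-0.031,-0.532,0.008]]' --dr '[[0.018,-0.104,0.038],[0.036,-0.209,0.076],[0.054,-0.313,0.113],[0.072,-0.418,0.151],[0.09,-0.522,0.189],[0.108,-0.626,0.227],[0.126,-0.731,0.264],[0.144,-0.835,0.302]]' --jaw '[0.05,0.05,0.05,0.05,0.05,0.05,0.05,0.05]'

```text
time: 29.8
tool_pos: [0.5138, -0.2732, 0.3796]
tool_rot: [3.137, -1.273, 0.442]
contact_force: [0.5, 0.3, -0.3]
opening: 0.0159
grip_force: 10.0
```

```bash
python3 corr.py 1 25 .3;python3 duo.py p9.png
```

```text
29.8 [ 0.514 -0.273  0.38 ] 0.01589589830342538 9.998366832733154 to final: dpos/.4 [ 0.001  0.003 -0.586] dr/.5 [ 0.001  0.005 -0.002] cup [ 0.486 -0.285]
```

View pics/p9.png

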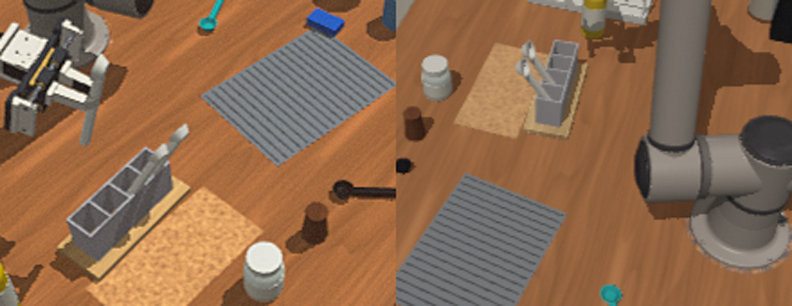

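Request:
apply_moves --delta_pos '[[0.001,0.002,-0.06],[0.001,0.002,-0.13],[0.001,0.002,-0.2],[0.001,0.002,-0.27],[0.001,0.002,-0.33],[0.001,0.002,-0.39],[0.001,0.002,-0.44],[0.001,0.002,-0.46]]' --dr '[[0,0,0],[0,0,0],[0,0,0],[0,0,0],[0,0,0],[0,0,0],[0,0,0],[0,0,0]]' --jaw '[0.05,0.05,0.05,0.05,0.05,0.05,0.05,0.05]'

```text
time: 30.57
tool_pos: [0.5147, -0.2701, 0.1937]
tool_rot: [-3.133, -1.269, 0.43]
contact_force: [-0.8, -0.0, -1.0]
opening: 0.0155
grip_force: 10.0
```

Request:
apply_moves --delta_pos '[[0,0,-0.02],[0,0,-0.04],[0,0,-0.06],[0,0,-0.08],[0,0,-0.1],[0,0,-0.115],[0,0,-0.12],[0,0,-0.12]]' --dr '[[0,0,0],[0,0,0],[0,0,0],[0,0,0],[0,0,0],[0,0,0],[0,0,0],[0,0,0]]' --jaw '[0.05,0.05,0.05,0.05,0.05,0.05,0.05,0.05]'

```text
time: 31.23
tool_pos: [0.5148, -0.2713, 0.1468]
tool_rot: [-3.138, -1.271, 0.433]
contact_force: [-0.1, 0.3, -0.1]
opening: 0.0158
grip_force: 10.0
```

```bash
python3 corr.py 1 25 .3; python3 duo.py p10.png
```

```text
31.2333 [ 0.515 -0.271  0.147] 0.015776817557833986 9.998021721839905 to final: dpos/.4 [-0.001 -0.002 -0.004] dr/.5 [-0.002 -0.001 -0.001] cup [ 0.486 -0.285]
```

View pics/p10.png

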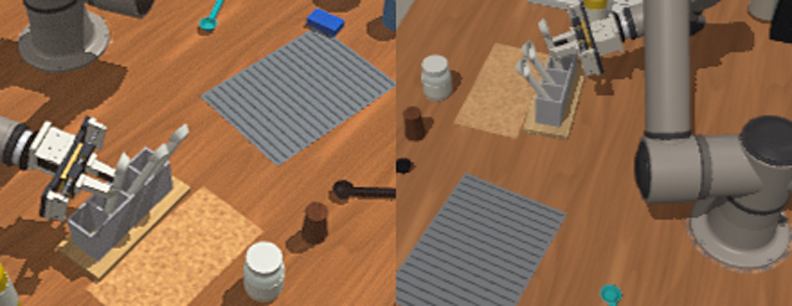

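Request:
apply_moves --delta_pos '[[0,0,0],[0,0,0],[0,0,0],[0,0,0],[0,0,0],[-0.02,-0.01,0.007],[-0.05,-0.023,0.017],[-0.1,-0.046,0.034]]' --dr '[[0,0,0],[0,0,0],[0,0,0],[0,0,0],[0,0,0],[0,0,0],[0,0,0],[0,0,0]]' --jaw '[0.2,0.25,0.3,0.3,0.3,0.3,0.3,0.3]'

```text
time: 32.0
tool_pos: [0.4745, -0.2889, 0.1609]
tool_rot: [-3.138, -1.271, 0.435]
contact_force: [-0.6, 0.1, 0.1]
opening: 0.0275
grip_force: 0.0
```

Request:
apply_moves --delta_pos '[[-0.05,-0.02,0.03],[-0.1,-0.05,0.1],[-0.13,-0.06,0.2],[-0.15,-0.06,0.28],[-0.18,-0.06,0.3],[-0.2,-0.06,0.3]]' --dr '[[0,0,0],[0,0,0],[0,0,0],[0,0,0],[0,0,0],[0,0,0]]' --jaw '[0.3,0.3,0.4,0.6,0.8,1]'

```text
time: 32.5
tool_pos: [0.3937, -0.3144, 0.2831]
tool_rot: [3.124, -1.269, 0.453]
contact_force: [-0.0, 0.3, 0.1]
opening: 0.0496
grip_force: 0.0
```

```bash
sed -i 's/R1=R.from_euler("xyz",\[np.pi,0,yaw\])/R1=R.from_rotvec([0,-(float(sys.argv[6]) if len(sys.argv)>6 else 0),0])*R.from_euler("xyz",[np.pi,0,yaw])/' goto.py; python3 goto.py .365 -.259 .22 .04 2 .3
python3 duo.py p11.png
```

```text
0.12 [-1.463  0.366  1.945  1.072  1.486 -0.763] err 0.0000 dq 0.10
0.25 [-1.435  0.291  1.964  1.015  1.388 -0.659] err 0.0000 dq 0.10
0.38 [-1.392  0.224  1.976  0.946  1.293 -0.538] err 0.0000 dq 0.12
0.50 [-1.333  0.166  1.98   0.859  1.201 -0.395] err 0.0000 dq 0.14
0.62 [-1.258  0.121  1.976  0.751  1.116 -0.227] err 0.0000 dq 0.17
0.75 [-1.17   0.092  1.965  0.619  1.046 -0.033] err 0.0000 dq 0.19
0.88 [-1.071  0.08   1.948  0.465  0.998  0.184] err 0.0000 dq 0.22
1.00 [-0.968  0.085  1.924  0.298  0.979  0.415] err 0.0000 dq 0.23
[ 0.394 -0.314  0.283] per call dpos/.4 [-0.036  0.069 -0.079] dr/.5 [-0.235  0.947 -0.374]
```

View pics/p11.png

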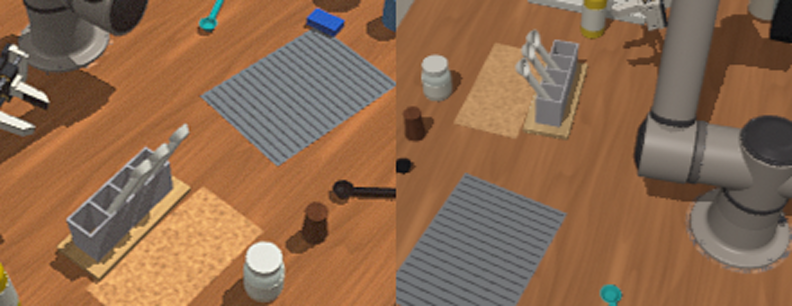

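Request:
apply_moves --delta_pos '[[-0.03,0.01,0],[-0.036,0.02,0],[-0.036,0.03,0],[-0.036,0.04,0],[-0.036,0.05,0],[-0.036,0.06,0],[-0.036,0.069,0],[-0.036,0.069,0]]' --dr '[[-0.029,0.118,-0.047],[-0.059,0.237,-0.094],[-0.088,0.355,-0.14],[-0.118,0.474,-0.187],[-0.147,0.592,-0.234],[-0.176,0.71,-0.28],[-0.206,0.829,-0.327],[-0.235,0.947,-0.374]]' --jaw '[1,1,1,1,1,1,1,1]'

```text
time: 33.27
tool_pos: [0.3804, -0.2852, 0.2796]
tool_rot: [-3.072, -0.781, 0.185]
contact_force: [-0.0, -0.0, -0.2]
opening: 0.0913
grip_force: 0.0
```

Request:
apply_moves --delta_pos '[[-0.03,0.01,0],[-0.036,0.02,0],[-0.036,0.03,-0.02],[-0.036,0.04,-0.06],[-0.036,0.05,-0.1],[-0.036,0.06,-0.14],[-0.036,0.069,-0.18],[-0.036,0.069,-0.22]]' --dr '[[-0.029,0.118,-0.047],[-0.059,0.237,-0.094],[-0.088,0.355,-0.14],[-0.118,0.474,-0.187],[-0.147,0.592,-0.234],[-0.176,0.71,-0.28],[-0.206,0.829,-0.327],[-0.235,0.947,-0.374]]' --jaw '[1,1,1,1,1,1,1,1]'

```text
time: 33.93
tool_pos: [0.3658, -0.2572, 0.1909]
tool_rot: [3.135, -0.297, 0.037]
contact_force: [0.5, 0.7, 0.2]
opening: 0.0923
grip_force: 0.0
```

```bash
python3 goto.py .365 -.259 .008 .04 1 .3; python3 -c "
from h import *
for x in (.365,.45,.56):
    print(ik(np.array([x,-.259,.008]),R.from_rotvec([0,-.3,0])*R.from_euler('xyz',[np.pi,0,.04]),np.array([-.97,.3,1.9,.3,1,.4])))"
```

```text
0.25 [-0.965  0.193  2.041  0.357  0.769  0.329] err 0.0000 dq 0.13
0.50 [-0.966  0.277  2.101  0.422  0.635  0.242] err 0.0000 dq 0.13
0.75 [-0.967  0.375  2.149  0.527  0.505  0.115] err 0.0000 dq 0.13
1.00 [-0.968  0.484  2.185  0.705  0.385 -0.084] err 0.0000 dq 0.20
[ 0.366 -0.257  0.191] per call dpos/.4 [-0.002 -0.004 -0.457] dr/.5 [-0.011 -0.006  0.007]
(array([-0.96800637,  0.48387682,  2.18483352,  0.70525476,  0.38498165,
       -0.08369987]), np.float64(1.529512547522686e-15))
(array([-0.80338596,  0.5489449 ,  2.01178867,  0.54263092,  0.42451222,
        0.24780215]), np.float64(8.752215324089548e-13))
(array([-0.65107891,  0.65353382,  1.75369537,  0.36713812,  0.52239497,
        0.57989906]), np.float64(3.297771765664372e-15))
```

Request:
apply_moves --delta_pos '[[0,-0.004,-0.08],[0,-0.004,-0.16],[0,-0.004,-0.24],[0,-0.004,-0.32],[0,-0.004,-0.38],[0,-0.004,-0.42],[0,-0.004,-0.43],[0,-0.004,-0.43]]' --dr '[[0,0,0],[0,0,0],[0,0,0],[0,0,0],[0,0,0],[0,0,0],[0,0,0],[0,0,0]]' --jaw '[1,1,1,1,1,1,1,1]'

```text
time: 34.6
tool_pos: [0.3653, -0.2587, 0.019]
tool_rot: [3.138, -0.298, 0.036]
contact_force: [-0.3, 0.1, -0.6]
opening: 0.0918
grip_force: 0.0
```

Request:
apply_moves --delta_pos '[[0,0,0],[0,0,0]]' --dr '[[0,0,0],[0,0,0]]' --jaw '[1,1]'

```text
time: 34.77
tool_pos: [0.3664, -0.2605, 0.0216]
tool_rot: [3.132, -0.302, 0.037]
contact_force: [0.0, -0.8, -0.0]
opening: 0.0917
grip_force: 0.0
```

Request:
apply_moves --delta_pos '[[0,0,-0.018],[0,0,-0.036],[0.02,0,-0.036],[0.04,0,-0.036],[0.06,0,-0.036],[0.08,0,-0.036],[0.09,0,-0.036],[0.095,0,-0.036]]' --dr '[[0,0,0],[0,0,0],[0,0,0],[0,0,0],[0,0,0],[0,0,0],[0,0,0],[0,0,0]]' --jaw '[1,1,1,1,1,1,1,1]'

```text
time: 35.43
tool_pos: [0.4049, -0.2606, 0.0075]
tool_rot: [3.131, -0.303, 0.038]
contact_force: [-0.2, 0.8, 0.3]
opening: 0.0922
grip_force: 0.0
```

Request:
apply_moves --delta_pos '[[0.005,0,0],[0.01,0,0],[0.015,0,0],[0.02,0,0],[0.025,0,0],[0.03,0,0],[0.035,0,0],[0.04,0,0]]' --dr '[[0,0,0],[0,0,0],[0,0,0],[0,0,0],[0,0,0],[0,0,0],[0,0,0],[0,0,0]]' --jaw '[1,1,1,1,1,1,1,1]'

```text
time: 36.1
tool_pos: [0.4202, -0.2602, 0.0065]
tool_rot: [3.133, -0.301, 0.037]
contact_force: [0.2, -0.6, -0.4]
opening: 0.0918
grip_force: 0.0
```

Request:
apply_moves --delta_pos '[[0.005,0,0],[0.01,0,0],[0.015,0,0],[0.02,0,0],[0.025,0,0],[0.03,0,0],[0.035,0,0],[0.04,0,0]]' --dr '[[0,0,0],[0,0,0],[0,0,0],[0,0,0],[0,0,0],[0,0,0],[0,0,0],[0,0,0]]' --jaw '[1,1,1,1,1,1,1,1]'

```text
time: 36.77
tool_pos: [0.4351, -0.2593, 0.0061]
tool_rot: [3.135, -0.299, 0.037]
contact_force: [-6.6, -0.1, 2.7]
opening: 0.0916
grip_force: 3.2
```

```bash
python3 duo.py p12.png; python3 -c "
from h import *
import numpy as np,cv2
# crude rack tracking: shift of rack patch between p11 and p12 (side half, 1.8x)
a=cv2.imread('pics/p11.png',0);b=cv2.imread('pics/p12.png',0)
t=a[100:150,525:590]; r=cv2.matchTemplate(b[60:190,470:640],t,cv2.TM_CCOEFF_NORMED); print(cv2.minMaxLoc(r),'unmoved=(55,40)')
print(telemetry.observe()['tool_pos'])"
```

```text
(-0.3078111410140991, 0.841484785079956, (97, 10), (49, 39)) unmoved=(55,40)
[ 0.43545557 -0.25937269  0.00618199]
```

Request:
apply_moves --delta_pos '[[0.008,0,0],[0.016,0,0],[0.024,0,0],[0.032,0,0],[0.04,0,0],[0.048,0,0],[0.056,0,0],[0.064,0,0]]' --dr '[[0,0,0],[0,0,0],[0,0,0],[0,0,0],[0,0,0],[0,0,0],[0,0,0],[0,0,0]]' --jaw '[1,1,1,1,1,1,1,1]'

```text
time: 37.53
tool_pos: [0.4609, -0.2596, 0.0062]
tool_rot: [3.135, -0.3, 0.037]
contact_force: [-5.5, 0.2, 2.0]
opening: 0.0913
grip_force: 2.9
```

Request:
apply_moves --delta_pos '[[0.008,0,0],[0.016,0,0],[0.024,0,0],[0.032,0,0],[0.04,0,0],[0.048,0,0],[0.056,0,0],[0.064,0,0]]' --dr '[[0,0,0],[0,0,0],[0,0,0],[0,0,0],[0,0,0],[0,0,0],[0,0,0],[0,0,0]]' --jaw '[1,1,1,1,1,1,1,1]'

```text
time: 38.2
tool_pos: [0.4865, -0.2596, 0.0061]
tool_rot: [3.135, -0.3, 0.037]
contact_force: [-6.8, -0.2, 3.2]
opening: 0.092
grip_force: 3.1
```

Request:
apply_moves --delta_pos '[[0.008,0,0],[0.016,0,0],[0.024,0,0],[0.032,0,0],[0.04,0,0],[0.048,0,0],[0.056,0,0],[0.064,0,0]]' --dr '[[0,0,0],[0,0,0],[0,0,0],[0,0,0],[0,0,0],[0,0,0],[0,0,0],[0,0,0]]' --jaw '[1,1,1,1,1,1,1,1]'

```text
time: 38.87
tool_pos: [0.512, -0.2596, 0.0061]
tool_rot: [3.135, -0.299, 0.037]
contact_force: [-6.7, -0.4, 3.3]
opening: 0.0917
grip_force: 3.3
```

Request:
apply_moves --delta_pos '[[0.008,0,0],[0.016,0,0],[0.024,0,0],[0.032,0,0],[0.04,0,0],[0.048,0,0],[0.052,0,0]]' --dr '[[0,0,0],[0,0,0],[0,0,0],[0,0,0],[0,0,0],[0,0,0],[0,0,0]]' --jaw '[1,1,1,1,1,1,1]'

```text
time: 39.45
tool_pos: [0.5329, -0.2596, 0.0061]
tool_rot: [3.135, -0.299, 0.037]
contact_force: [-6.7, 0.6, 2.8]
opening: 0.0921
grip_force: 3.2
```

Request:
apply_moves --delta_pos '[[0.008,0,0],[0.016,0,0],[0.024,0,0],[0.032,0,0],[0.04,0,0],[0.048,0,0],[0.053,0,0],[0.056,0,0]]' --dr '[[0,0,0],[0,0,0],[0,0,0],[0,0,0],[0,0,0],[0,0,0],[0,0,0],[0,0,0]]' --jaw '[1,1,1,1,1,1,1,1]'

```text
time: 40.12
tool_pos: [0.5551, -0.2596, 0.0061]
tool_rot: [3.135, -0.299, 0.037]
contact_force: [-6.7, 0.3, 4.1]
opening: 0.0917
grip_force: 3.4
```

Run:
```python
from h import *
print(telemetry.observe()["tool_pos"])
a,c,_=shot("scene"); b,d,_=shot("side")
cv2.imwrite("pics/p13.png",cv2.resize(np.hstack([a[190:320,130:280],b[110:240,190:320]]),None,fx=2.8,fy=2.8,interpolation=cv2.INTER_CUBIC)[:,:,::-1])
```

```text
[ 0.55513583 -0.25960365  0.00607723]
```

View pics/p13.png

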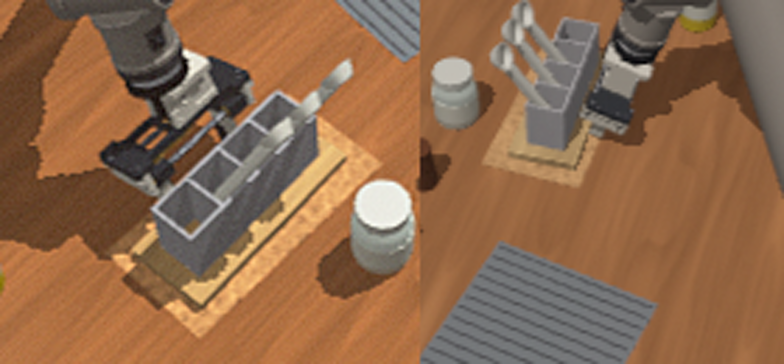

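Run:
```python
from h import *
np.set_printoptions(precision=3,suppress=True)
s=cam("scene");d=cam("side")
print("slab top scene (+x-y, +x+y, -x-y)",back(s,[(203.2,297),(253.6,245.4),(178.2,281)],.016))
print("cork scene (+x-y,+x+y)",back(s,[(202.5,309.6),(266.8,247)],0))
print("slab side (+x+y,-x+y)",back(d,[(222.9,164.6),(248.2,169.3)],.016)); print("cork side",back(d,[(212.9,168.2),(247.1,175.7)],0))
```

```text
slab top scene (+x-y, +x+y, -x-y) [[ 0.683 -0.375  0.016]
 [ 0.675 -0.126  0.016]
 [ 0.581 -0.389  0.016]]
cork scene (+x-y,+x+y) [[ 0.705 -0.403  0.   ]
 [ 0.707 -0.093  0.   ]]
slab side (+x+y,-x+y) [[ 0.661 -0.123  0.016]
 [ 0.546 -0.129  0.016]]
cork side [[ 0.701 -0.103  0.   ]
 [ 0.543 -0.106  0.   ]]
```

Request:
apply_moves --delta_pos '[[0.004,0,0],[0.008,0,0],[0.012,0,0],[0.012,0,0],[0,0,0],[-0.02,0,0],[-0.05,0,0],[-0.1,0,0]]' --dr '[[0,0,0],[0,0,0],[0,0,0],[0,0,0],[0,0,0],[0,0,0],[0,0,0],[0,0,0]]' --jaw '[1,1,1,1,1,1,1,1]'

```text
time: 40.88
tool_pos: [0.5164, -0.2605, 0.0068]
tool_rot: [3.132, -0.303, 0.038]
contact_force: [0.8, -0.0, 0.5]
opening: 0.0921
grip_force: 0.0
```

Request:
apply_moves --delta_pos '[[-0.05,0,0],[-0.12,0,0.01],[-0.2,0,0.06],[-0.25,0,0.14],[-0.28,0,0.23],[-0.3,0,0.32],[-0.3,0,0.41],[-0.3,0,0.5]]' --dr '[[0,0,0],[0,0,0],[0,0,0],[0,0,0],[0,0,0],[0,0,0],[0,0,0],[0,0,0]]' --jaw '[1,1,1,1,1,1,1,1]'

```text
time: 41.55
tool_pos: [0.3949, -0.26, 0.2084]
tool_rot: [3.133, -0.301, 0.035]
contact_force: [0.7, -1.0, -0.7]
opening: 0.0917
grip_force: 0.0
```

```bash
cat > chk.py <<'E'
from h import *
# wrist-view: register predicted slab/cork outlines by colour
im,c,st=shot("wrist"); print(st["time"],st["tool_pos"],st["contact_force"])
hsv=cv2.cvtColor(im,cv2.COLOR_RGB2HSV)
def col(x,y,z):
    u=proj(c,[[x,y,z]])[0]
    return (u.round().astype(int).tolist(), im[int(u[1]),int(u[0])].tolist()) if 0<=u[0]<512 and 0<=u[1]<384 else (u.tolist(),None)
for y in (-.15,-.36):
    print(y)
    for x in np.arange(.525,.60,.005): print("  x%.3f"%x,col(x,y,.0 if x<.56 else .016))
E
python3 chk.py; python3 spoons.py
```

```text
41.55 [ 0.39486069 -0.25997324  0.20844788] [ 0.69100697 -1.00749445 -0.70889938]
-0.15
  x0.525 ([177, 117], [160, 102, 60])
  x0.530 ([178, 114], [161, 103, 60])
  x0.535 ([178, 110], [165, 105, 62])
  x0.540 ([178, 107], [163, 103, 60])
  x0.545 ([178, 103], [217, 154, 95])
  x0.550 ([178, 99], [216, 154, 96])
  x0.555 ([178, 96], [214, 152, 94])
  x0.560 ([175, 88], [116, 86, 55])
  x0.565 ([175, 84], [164, 129, 82])
  x0.570 ([176, 80], [208, 166, 106])
  x0.575 ([176, 77], [198, 156, 100])
  x0.580 ([176, 73], [206, 163, 105])
  x0.585 ([176, 69], [201, 159, 102])
  x0.590 ([176, 65], [197, 156, 101])
  x0.595 ([176, 62], [148, 123, 90])
-0.36
  x0.525 ([329, 123], [165, 105, 61])
  x0.530 ([329, 119], [162, 103, 61])
  x0.535 ([329, 115], [164, 105, 62])
  x0.540 ([330, 112], [182, 122, 73])
  x0.545 ([330, 108], [234, 175, 108])
  x0.550 ([330, 105], [205, 145, 91])
  x0.555 ([330, 101], [226, 165, 102])
  x0.560 ([333, 93], [237, 178, 110])
  x0.565 ([333, 89], [156, 111, 69])
  x0.570 ([333, 86], [115, 90, 59])
  x0.575 ([333, 82], [199, 157, 102])
  x0.580 ([334, 78], [199, 157, 101])
  x0.585 ([334, 75], [163, 128, 83])
  x0.590 ([334, 71], [115, 92, 60])
  x0.595 ([334, 67], [110, 87, 60])
```

Run:
```python
from h import *
old=cv2.imread("pics/p13.png")[:,420:]
b,_,_=shot("side"); new=cv2.resize(b[110:240,190:320],None,fx=2.8,fy=2.8,interpolation=cv2.INTER_CUBIC)[:,:,::-1]
t=cv2.cvtColor(old[0:110,65:130],cv2.COLOR_BGR2GRAY); n=cv2.cvtColor(np.ascontiguousarray(new),cv2.COLOR_BGR2GRAY)
r=cv2.minMaxLoc(cv2.matchTemplate(n[:140,30:160],t,cv2.TM_CCOEFF_NORMED)); print("spoon bowls match",r[1],r[3],"was (35,0)")
print(telemetry.observe()["qvel"].round(3))
print(job.hand_in())
```

```text
spoon bowls match 0.9600996971130371 (32, 0) was (35,0)
[ 0.003  0.043  0.042 -0.001 -0.004  0.   ]
the job is handed in; nothing more can be done
None
```

All three spoons present stand handle down in the rack, the rack now lies wholly on the cork mat by the last camera measurement (about 20 mm of mat showing on the robot side), and the job is handed in; it returned no verdict.

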